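# Clear and close the chip trap of the dust line

## Robot

A 6-joint arm with a two-finger parallel gripper is mounted at the origin on the work surface. World frame = base frame: x ahead of the robot, y to its left, z up, the work surface at z = 0. Lengths are in m, angles in rad, forces in N, time in s.
With the tool pointing down it reaches from about 0.4 to 0.825 m from the base axis. Payload 7 kg.
Tool frame: the origin (TCP) lies on the mounting face of the last link; the fingertips stand 178 mm ahead of it and the grasp point (between the pads) lies 159 mm ahead of it; z points along the fingers, y is the direction in which the jaws open and shut (so a half turn about z gives the same grasp; the last joint's range is limited). The gripper opens to 88 mm and grips with 3 to 60 N. Pads are 19 mm wide; open, the fingers measure 130 mm over their backs; the gripper's body (78 mm by 193 mm) begins 47 mm behind the grasp point.
Start: joints at [0.288, 0.359, 0.012, 0, -1.224, -0.288], TCP at [0.675, -0, 0.405] pointing down, gripper open.
Joint ranges: [-3.07, 3.07], [-1.43, 2.12], [-1.02, 1.25], [-3.03, 1.67], [-3.05, -0], [-3.03, 3.03]. Speed limits (rad/s): [2.39, 2.39, 3.01, 3.14, 3.14, 3.14].

## Interface

Orientations are given as [roll, pitch, yaw] about the fixed x, y, z axes, in that order (R = Rz(yaw) Ry(pitch) Rx(roll)).
In Python, from station import * gives the robot as it stands.
- The arm moves only by the tool arm_command, never from a script. Its argument "targets" is a list of rows, each a list of 3 entries, a list of its own where there are three numbers: the turn, a rotation vector about the world's x, y, z in rad, then the shift along the world's x, y, z in mm, then the closure, from 0 (fully open) to 1 (shut). In form: [[[wx, wy, wz], [tx, ty, tz], fingers], ...]. A call has 1 to 8 rows; each row shifts and turns the commanded pose from where the row before left it; what a row does not reach is not made up. A row lasts 1/10 s, in which the tool goes at most 50 mm and 8.59 degrees, less where a joint would pass 70% of its speed; a pose out of reach is approached as far as the arm can. A call with a gripper value outside its range is refused whole. The fingers move at their own pace and stop on an object; "squeeze" is the grip in N (left out, the last holds). Time passes only in rows, so rows that do not move let the fingers close. It gives the time, the measured TCP pose, the force and the opening at its end, in the units of the state.
- get_state(): the state, without advancing time (a new reading comes with each control period).
- grab_frame(name): name is "scene" or "side" or "wrist"; returns (picture, depth): 384x512x3 uint8, red, green, blue; 384x512 float32, m along the optical axis (not along the pixel's ray), 0 where there is no reading.
- camera_params(name): a dict with "mtx" (3x3 intrinsics, pixels), "k1" (the pictures are not rectified: a ray, as slopes to the right and down, at radius r is drawn at 1 + k1 r^2 times it, then the intrinsics apply), "eye" and "orientation" of the camera in the world. Camera axes: x right, y down, z forward; pixel columns grow to the right and rows downward; lengths in m; the calibration is good to about 2 mm. A picture is of the moment at which its call begins: read the wrist's pose just before it. camera_params takes no time and is no camera call; for the wrist camera it gives the pose at the moment of the call.
- job_done(): hands the job in, once; it reports no verdict.
The state is a dict: "t": time; "q": joint angles; "qd": joint speeds; "joint_efforts": joint torques, N m; "eef_pos": TCP position; "ee_rot": TCP orientation; "force": force on the tool from outside, world axes, zero at the start; "moment": the same for the moment, N m; "width": finger opening in m.
Only numpy, scipy, OpenCV 4.12 (cv2) and the standard library are available. Lean on these libraries where they do the work, as an engineer would, in place of code of your own. Each camera call takes 0.05 s, during which the arm holds its last target.

## Task

The chip trap has offcuts in it and its lid was left sitting on its keys: lay the lid right way up on the mat, put every offcut in the scrap box, and only then lift out the screen and lay it flat on the mat. Blow the screen clean as it lies there: hold the air duster steady for two seconds with its nozzle 5 to 10 cm from the middle of the screen, aimed at that middle, then lay the duster back in its cradle. Refit the screen flat on its brackets and the lid over it, turning the lid on its seat until the keys drop in and it sits flush, without shoving the other things on the bench about.

Things in the scene. Friction and masses are not known exactly. Their poses are not given: they have to be found in the camera images.
- pot: Chip trap: round green pot fixed to the bench, 78 mm high, bore 168 mm across, rim 204 mm, base flange 224 mm. Origin at the centre of its underside. Three brackets on the bore wall (tops 34 mm above the origin) carry the screen. Two 52 mm pipe stubs, up to 74 mm high, leave it at -26 and +26 degrees from its x axis, to 186 mm from the centre.
- pot_seat (a point): Centre of the pot's rim, 78 mm above the pot's origin. The rim is a dark steel seat ring with three notches 20 mm wide and 10 mm deep, 120 degrees apart, that take the keys of the lid. The ring was pressed in at no particular angle: the pot's yaw does not tell where the notches are.
- lid: Yellow round lid, 208 mm across, 0.36 to 0.59 kg. Origin at the centre of the underside of its grey spigot (165 mm across, tapering to 158, 14 mm deep), which enters the pot's bore with 1.5 mm of play. Disc from 14 to 22 mm above the origin. Under the disc three keys, 12 mm wide, 8 mm deep, radius 93 mm, at 0, 120 and 240 degrees from x. Starts on the pot, not keyed.
- lid_grip (a point): Centre of the lid's black bar handle: 110 mm long (along the lid's x), 20 mm thick, from 22 to 54 mm above the lid's origin. While the keys ride on the seat the lid stands 8 mm proud (lid origin 72 mm above the pot's), centred by its spigot, and can turn. When the keys meet the notches (within about 0.04 rad) it falls by its weight 8 mm to flush (origin 64 mm above the pot's).
- screen: Round perforated steel screen, 162 mm across, 6 mm thick, 0.2 kg, lying in the pot on the three brackets, under the lid and the offcuts (3 mm of play to the bore). Origin at the centre of its underside. At its middle a round red knob, 26 mm across, from 6 to 28 mm above the origin. Any yaw fits.
- screen_mid (a point): Middle of the screen's upper face (foot of the knob), 6 mm above the screen's origin.
- mat: Flat dark rubber mat with a blue edge on the bench, 215 mm along its x, 400 mm along its y, flush with the bench (no height); origin at its centre. Starts empty; lid and screen fit on it side by side along its y.
- scrap_box: Open wooden scrap box, fixed, 150 mm along its x, 200 mm along its y, 60 mm high, walls and floor about 6 mm; origin at the centre of its underside.
- cradle: Black charging cradle of the air duster, fixed, 150 x 66 mm; origin at the centre of its underside, x lengthwise. The duster lies on its deck 36 mm above the origin, between lips 10 mm high (46 mm above the origin) that leave 5 mm of play on each side and 5 mm at each end.
- duster: Cordless air duster lying in the cradle, 0.27 to 0.41 kg: a straight blue body 130 mm long (its x, nozzle end at +x), 46 mm wide and 46 mm high, with a black nozzle bent 40 degrees downward at the front. Origin at the centre of the body's underside, near under its centre of mass. It blows by itself as soon as it is lifted and stops in the cradle.
- duster_nozzle (a point): Mouth of the duster's nozzle, 111 mm ahead of (along x) and 15.6 mm below the duster's origin. Its x axis is the air jet: the duster's x axis tipped 40 degrees down.
- offcut_a: Light wooden offcut, a 58 x 24 x 22 mm block (long side along its x, 22 mm high), 30 g, lying on the screen in the pot; origin at the centre of its underside. May be absent.
- offcut_b: Medium-brown wooden offcut, a 58 x 24 x 22 mm block (long side along its x, 22 mm high), 30 g, lying on the screen in the pot; origin at the centre of its underside. May be absent.
- offcut_c: Dark-brown wooden offcut, a 58 x 24 x 22 mm block (long side along its x, 22 mm high), 30 g, lying on the screen in the pot; origin at the centre of its underside. May be absent.
- bench_plane: Hand plane, 180 mm long, 95 mm high; a bystander, origin on its underside.
- glue_bottle: White glue bottle, 60 mm across, 150 mm high; a bystander, origin on its underside.
- tape_measure: Yellow tape measure, 72 x 72 x 38 mm; a bystander, origin on its underside.
- sanding_block: Cork sanding block, 112 x 68 x 32 mm; a bystander, origin on its underside.
- mallet: Rubber mallet lying down, 260 mm long; a bystander, origin on its underside.
- board_stub: Loose board 190 x 70 x 22 mm; a bystander, origin on its underside.
Things that resemble listed ones, but are neither listed nor needed, are in the scene too. There is more than one size of the lid; the one meant has the size given above.

How it is judged:
On the way, in this order (a step that is already met when the one before it is completed fails the run):
1. the lid lies flat and at rest on the mat (x of lid in the frame of mat between -0.1075 and 0.1075 m and y of lid in the frame of mat between -0.2 and 0.2 m and height (world z) of lid below 0.006 m and angle between lid's own z axis and vertical below 0.06 rad and linear speed of lid below 0.03 m/s), for 0.2 s.
2. every offcut is in the scrap box (x of offcut_a in the frame of scrap_box between -0.07 and 0.07 m and y of offcut_a in the frame of scrap_box between -0.095 and 0.095 m and z of each of offcut_a, offcut_b, offcut_c in the frame of scrap_box below 0.055 m and linear speed of each of offcut_a, offcut_b, offcut_c below 0.03 m/s and x of offcut_b in the frame of scrap_box between -0.07 and 0.07 m and y of offcut_b in the frame of scrap_box between -0.095 and 0.095 m and x of offcut_c in the frame of scrap_box between -0.07 and 0.07 m and y of offcut_c in the frame of scrap_box between -0.095 and 0.095 m), for 0.2 s.
3. the screen lies flat and at rest on the mat (x of screen in the frame of mat between -0.1075 and 0.1075 m and y of screen in the frame of mat between -0.2 and 0.2 m and height (world z) of screen below 0.006 m and angle between screen's own z axis and vertical below 0.06 rad and linear speed of screen below 0.03 m/s), for 0.2 s.
4. the screen lies flat on the mat and the duster's jet is held on its middle (jet line within 25 mm on each axis, mouth 40 to 120 mm away) for 1.5 s (all of step 3 and x of screen_mid in the frame of duster_nozzle between 0.04 and 0.12 m and y of screen_mid in the frame of duster_nozzle between -0.025 and 0.025 m and z of screen_mid in the frame of duster_nozzle between -0.025 and 0.025 m), for 1.5 s.
At the end, for the whole second after the job is handed in: Offcuts at rest in the scrap box; screen flat on its brackets (6 mm off axis, 4 mm high at most); lid keyed and flush (within 5 mm of the axis, 3 mm of height, 0.03 rad of tilt); duster lying in its cradle (12 mm along, 10 mm across, 6 mm high at most); all at rest (all of step 2 and horizontal distance between screen and pot below 0.006 m and z of screen in the frame of pot below 0.038 m and angle between screen's own z axis and vertical below 0.05 rad and horizontal distance between lid and pot below 0.005 m and z of lid in the frame of pot below 0.067 m and angle between lid's own z axis and vertical below 0.03 rad and linear speed of each of lid, duster below 0.02 m/s and x of duster in the frame of cradle between -0.012 and 0.012 m and y of duster in the frame of cradle between -0.01 and 0.01 m and z of duster in the frame of cradle below 0.042 m and angle between duster's own z axis and vertical below 0.08 rad); the robot touches nothing.
It fails at once if a bystander (bench plane, glue bottle, tape measure, sanding block, mallet, loose board) was shoved more than 40 mm (distance of any of bench_plane, glue_bottle, tape_measure, sanding_block, mallet, board_stub from where it was at the start of the episode above 0.04 m).
Of offcut_a, offcut_b, offcut_c only 1 to 3 are there at a start; the rules pass over those that are not, and their reading is None.
At some moment in a run one of lid, screen may be knocked a few centimetres aside while the robot is not near it.
It also fails if it takes over 210 s, if anything falls off the work surface, if the arm or the gripper's body presses on something with over 40 N, if the wrist force passes 120 N, or if a joint passes its speed limit or range.

## Working session

There is one attempt and no reset: what is moved stays moved. The work goes in short steps, Python scripts to look and compute and a tool call to move; the robot and the scene stay as the last step left them, time stands still between calls to the robot, and variables do not carry over. Pictures are saved under pics/ and viewed, and the job is handed in when it is done.

Besides the shell and the picture viewer there is one more tool, called as name([rows], argument=value, ...), one row to a line, values as JSON. arm_command: Moves the arm, as the interface text tells. Its arguments: {"type":"object","properties":{"targets":{"type":"array"},"squeeze":{"type":"number"}},"required":["targets"]}

```bash
ls; mkdir -p pics
cat > h.py <<'E'
from station import *
import numpy as np, cv2
from scipy.spatial.transform import Rotation as R
def cam(name):
    p=camera_params(name); return p
def rot(p):
    o=np.array(p["orientation"]); 
    return o if o.shape==(3,3) else R.from_euler('xyz',o).as_matrix()
def grab(name,fn=None):
    p=camera_params(name)
    im,d=grab_frame(name)
    if fn: cv2.imwrite(fn,im[:,:,::-1])
    return im,d,p
def cloud(d,p):
    K=np.array(p["mtx"]);h,w=d.shape
    u,v=np.meshgrid(np.arange(w),np.arange(h))
    pts=np.stack([u,v],-1).reshape(-1,1,2).astype(np.float64)
    n=cv2.undistortPoints(pts,K,np.array([p["k1"],0,0,0.])).reshape(h,w,2)
    c=np.dstack([n*d[...,None],d])
    W=c@rot(p).T+np.array(p["eye"])
    W[d==0]=np.nan
    return W
E
python3 - <<'E'
from h import *
s=get_state();print(s)
for n in("scene","side","wrist"):
    im,d,p=grab(n,f"pics/{n}0.png");print(n,p)
    np.savez(f"{n}0.npz",im=im,W=cloud(d,p))
E
```

```text
pics
{'t': 0.0, 'q': array([ 2.88097094e-01,  3.59379025e-01,  1.10396965e-02, -3.79671754e-04,
       -1.22405882e+00, -2.88110403e-01]), 'qd': array([ 1.97394876e-04, -1.49334254e-03,  4.36354621e-04,  5.13908139e-04,
        1.66760286e-03,  8.63697407e-06]), 'joint_efforts': array([-8.00930356e-04, -5.82726967e+01,  2.93058443e+01,  6.99745238e+00,
        6.93249181e-03, -2.06530804e-04]), 'eef_pos': array([6.74800615e-01, 1.39027931e-06, 4.03713851e-01]), 'ee_rot': array([ 3.13995543e+00, -1.12990884e-04, -1.57093885e+00]), 'force': array([-0.13223247,  0.41472597, -0.08181675]), 'moment': array([-0.0139943 , -0.02107113,  0.02019168]), 'width': 0.08740168813160162}
scene {'mtx': array([[455.25285482,   0.        , 262.55687146],
       [  0.        , 455.25285482, 185.59293336],
       [  0.        ,   0.        ,   1.        ]]), 'k1': 0.055011639679802764, 'eye': array([ 1.44098507, -0.71129124,  0.95138471]), 'orientation': array([-2.20035366, -0.01224196,  0.92747482])}
side {'mtx': array([[393.53522128,   0.        , 258.16998122],
       [  0.        , 393.53522128, 187.7710281 ],
       [  0.        ,   0.        ,   1.        ]]), 'k1': 0.005320718979257754, 'eye': array([0.045021  , 1.00773195, 0.87057648]), 'orientation': array([-2.19674931,  0.00663073, -2.71675876])}
wrist {'mtx': array([[292.67791441,   0.        , 252.35203046],
       [  0.        , 292.67791441, 190.03023346],
       [  0.        ,   0.        ,   1.        ]]), 'k1': 0.0031831164683371947, 'eye': array([ 0.67471144, -0.07235524,  0.3839434 ]), 'orientation': array([ 2.86639091e+00, -1.96268704e-03,  3.14154404e+00])}
```

View pics/scene0.png

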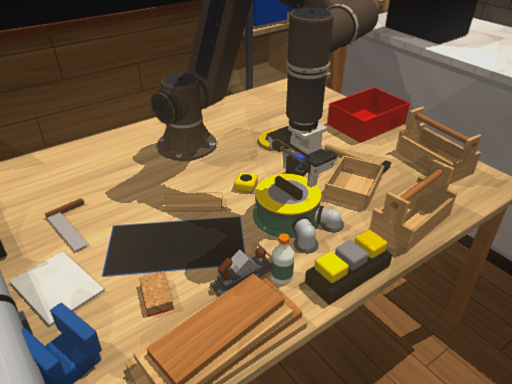

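View pics/side0.png

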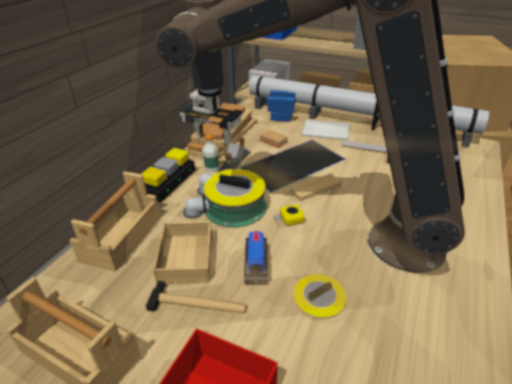

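View pics/wrist0.png

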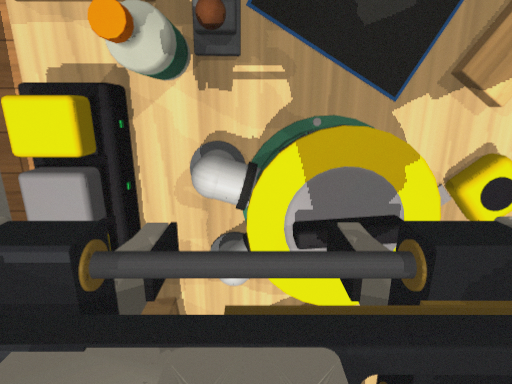

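The lid is on the pot (scene 287,200; side 235,190) and a decoy lid lies at side (320,295). The cradle and duster are at side (256,255), the scrap box at side (185,250), and the mat at scene (175,245). Next I'll build a top-down map.

```bash
cat >> h.py <<'E'
def ortho(srcs,x0,x1,y0,y1,res=0.002,zmax=0.4):
    # image: rows = x decreasing downward (x up), cols = y decreasing to right
    h=int((x1-x0)/res);w=int((y1-y0)/res)
    im=np.zeros((h,w,3),np.uint8);Z=np.full((h,w),-1.)
    for c,W in srcs:
        m=np.isfinite(W[...,2])&(W[...,2]<zmax)
        P=W[m];C=c[m]
        r=((x1-P[:,0])/res).astype(int);q=((y1-P[:,1])/res).astype(int)
        k=(r>=0)&(r<h)&(q>=0)&(q<w)
        for a,b,z,cc in zip(r[k],q[k],P[k,2],C[k]):
            if z>Z[a,b]: Z[a,b]=z;im[a,b]=cc
    return im,Z
E
python3 - <<'E'
from h import *
S=[]
for n in("scene","side","wrist"):
    f=np.load(f"{n}0.npz");S.append((f["im"],f["W"]))
for i,(nm) in enumerate(("scene","side","wrist")):
    im,Z=ortho([S[i]],0.2,1.1,-0.65,0.65,0.0025)
    k=np.ones((3,3))
    b=cv2.dilate(im,k); im=np.where(im.sum(2,keepdims=True)>0,im,b)
    im=cv2.resize(im[:,:,::-1],None,fx=1.5,fy=1.5)
    for x in np.arange(.2,1.1,.1): cv2.putText(im,f"{x:.1f}",(0,int((1.1-x)/.0025*1.5)),0,.4,(255,255,255))
    for y in np.arange(-.6,.61,.1): cv2.putText(im,f"{y:.1f}",(int((.65-y)/.0025*1.5),10),0,.4,(255,255,255))
    cv2.imwrite(f"pics/o_{nm}.png",im)
E
```

```text
(no output)
```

View pics/o_scene.png

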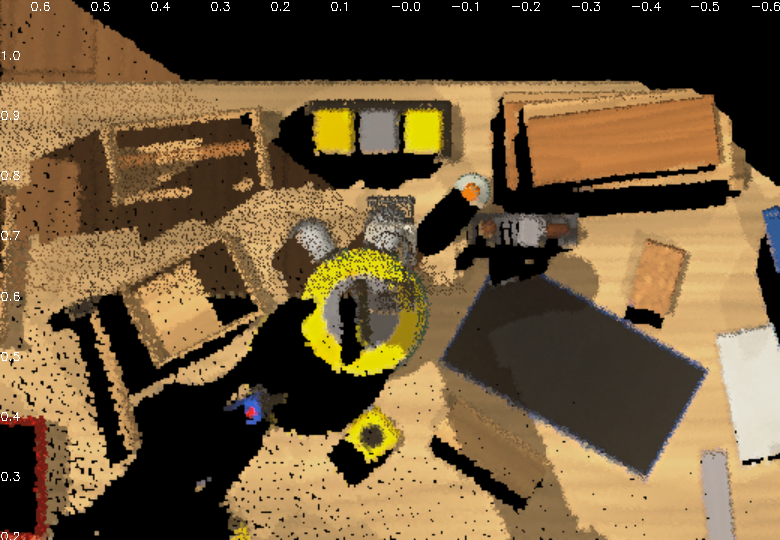

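View pics/o_side.png

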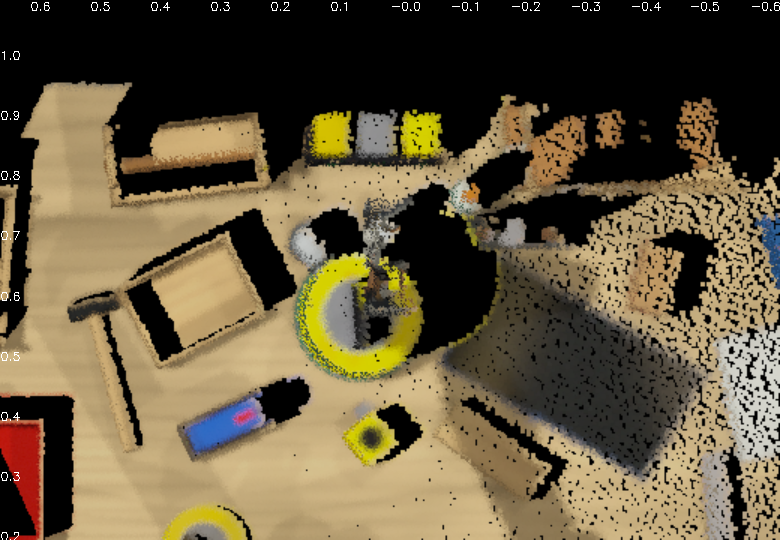

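View pics/o_wrist.png

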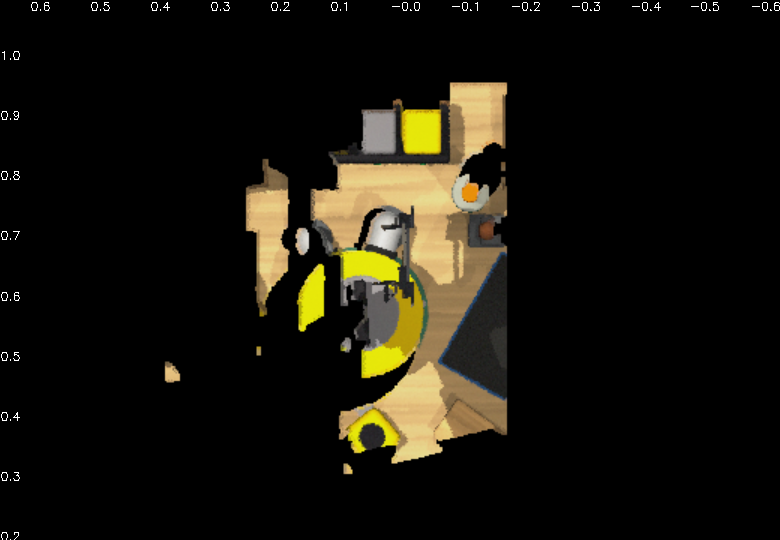

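arm_command([
  [[0, 0, 0], [-24, 40, 5], 0],
  [[0, 0, 0], [-24, 40, 5], 0],
  [[0, 0, 0], [-24, 40, 5], 0],
  [[0, 0, 0], [-24, 40, 5], 0],
  [[0, 0, 0], [0, 0, 0], 0],
  [[0, 0, 0], [0, 0, 0], 0],
])

```text
t: 0.75
eef_pos: [0.5784, 0.1611, 0.4249]
ee_rot: [-3.141, 0.0, -1.568]
force: [0.2, 0.2, 0.3]
width: 0.088
```

```bash
cat > snap.py <<'E'
import sys
from h import *
tag=sys.argv[1]
for n in sys.argv[2:]:
    im,d,p=grab(n,f"pics/{n}{tag}.png")
    np.savez(f"{n}{tag}.npz",im=im,W=cloud(d,p))
s=get_state();print(s["t"],s["eef_pos"],s["ee_rot"],s["force"],s["width"])
E
python3 snap.py 1 scene side wrist
```

```text
0.9 [0.579326   0.15928884 0.42426078] [ 3.14102232e+00 -3.86210498e-04 -1.57171449e+00] [ 0.9237442  -0.20189645 -0.28660057] 0.08745519145290151
```

View pics/wrist1.png

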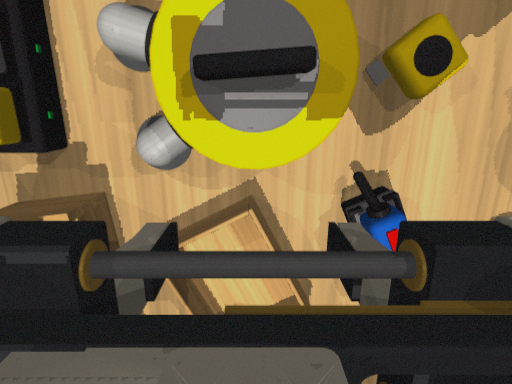

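View pics/scene1.png

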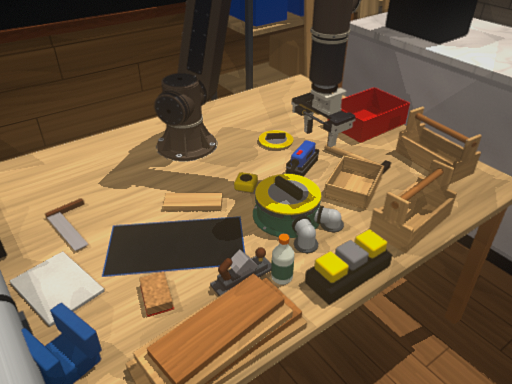

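Run:
```python
from h import *
f=np.load("wrist1.npz");im=f["im"].astype(int);W=f["W"]
hsv=cv2.cvtColor(f["im"],cv2.COLOR_RGB2HSV)
# handle
m=(hsv[...,2]<70)&(W[...,2]>.11)&(W[...,2]<.15);m[200:]=0
P=W[m];r=cv2.minAreaRect((P[:,:2]*1000).astype(np.float32));print("handle",r,np.median(P[:,2]),len(P))
# lid yellow
m=(hsv[...,0]>22)&(hsv[...,0]<35)&(hsv[...,1]>150)&(W[...,2]>.08)&(W[...,2]<.11);m[200:]=0
P=W[m];c=cv2.minEnclosingCircle((P[:,:2]*1000).astype(np.float32));print("lid",c,np.median(P[:,2]))
# mat from scene
for n in("scene1","scene0"):
    f=np.load(n+".npz");W=f["W"];hs=cv2.cvtColor(f["im"],cv2.COLOR_RGB2HSV)
    m=(abs(W[...,2])<.012)&(((hs[...,2]<75))|((hs[...,0]>100)&(hs[...,0]<130)&(hs[...,1]>100)))
    m&=(W[...,0]>.25)&(W[...,0]<.7)&(W[...,1]<-.03)&(W[...,1]>-.52)
    m=cv2.morphologyEx(m.astype(np.uint8),cv2.MORPH_OPEN,np.ones((3,3)))
    n_,l,st,_=cv2.connectedComponentsWithStats(m);i=1+np.argmax(st[1:,4])
    P=W[l==i];print("mat",cv2.minAreaRect((P[:,:2]*1000).astype(np.float32)),np.median(P[:,2]))
# duster body blue, cradle from side & scene
for n in("side1","scene1"):
    f=np.load(n+".npz");W=f["W"];hs=cv2.cvtColor(f["im"],cv2.COLOR_RGB2HSV)
    m=(hs[...,0]>105)&(hs[...,0]<130)&(hs[...,1]>130)&(W[...,2]>.04)&(W[...,2]<.1)&(W[...,0]>.3)&(W[...,0]<.5)&(W[...,1]>.1)&(W[...,1]<.45)
    P=W[m];print("body",len(P),cv2.minAreaRect((P[:,:2]*1000).astype(np.float32)),np.percentile(P[:,2],[5,50,95,100]))
S=[]
for n in("side1","scene1","wrist1"):
    f=np.load(n+".npz");S.append((f["im"],f["W"]))
im,Z=ortho(S,0.3,0.75,0.1,0.55,0.0012,.12)
b=cv2.dilate(im,np.ones((3,3)));im=np.where(im.sum(2,keepdims=True)>0,im,b)
im=cv2.resize(im[:,:,::-1],None,fx=1.5,fy=1.5,interpolation=cv2.INTER_NEAREST);cv2.imwrite("pics/o1.png",im)
# box
P=np.concatenate([w[np.isfinite(w[...,2])] for _,w in S])
k=(P[:,2]>.055)&(P[:,2]<.064)&(P[:,0]>.4)&(P[:,0]<.72)&(P[:,1]>.2)&(P[:,1]<.47)
Q=P[k];np.save("box.npy",Q)
print(len(Q),cv2.minAreaRect((Q[:,:2]*1000).astype(np.float32)))
```

```text
handle ((577.5637817382812, 47.99425506591797), (108.6628189086914, 20.208452224731445), 4.1636176109313965) 0.12560437738034727 3078
lid ((664.0834350585938, 71.75030517578125), 194.0552978515625) 0.09397463853366594
mat ((492.4119567871094, -307.73199462890625), (397.93316650390625, 217.2201690673828), 60.89727783203125) 0.0026571817887381943
mat ((490.6505126953125, -307.3357849121094), (398.083740234375, 216.66201782226562), 61.326866149902344) 0.002632715030306265
body 414 ((392.4703674316406, 270.21478271484375), (44.1960563659668, 136.9158172607422), 25.8736572265625) [0.0757385  0.08099652 0.08359682 0.08563591]
body 198 ((398.2868957519531, 269.52850341796875), (40.95646667480469, 124.56842803955078), 24.38020133972168) [0.07612689 0.08264261 0.08657801 0.08835787]
2002 ((531.3087768554688, 294.2178649902344), (311.17315673828125, 211.5835418701172), 27.275880813598633)
```

View pics/o1.png

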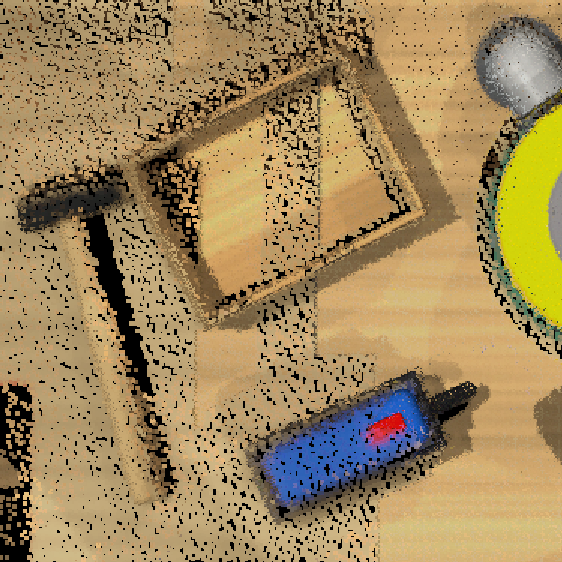

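arm_command([
  [[0, 0, -0.149], [0, -12, 0], 0],
  [[0, 0, -0.149], [0, -14, 0], 0],
  [[0, 0, -0.149], [0, -14, 0], 0],
  [[0, 0, -0.149], [0, -14, -5], 0],
  [[0, 0, -0.149], [0, -14, -5], 0],
  [[0, 0, -0.149], [0, -14, -5], 0],
  [[0, 0, -0.149], [0, -14, -5], 0],
  [[0, 0, -0.149], [0, -14, -5], 0],
])

```text
t: 1.7
eef_pos: [0.5793, 0.048, 0.399]
ee_rot: [-3.142, -0.001, -2.771]
force: [0.5, -0.4, 0.7]
width: 0.088
```

arm_command([
  [[0, 0, -0.149], [0, -2, -15], 0],
  [[0, 0, -0.149], [0, 0, -15], 0],
  [[0, 0, -0.008], [-1, 0, -15], 0],
  [[0, 0, 0], [0, 0, 0], 0],
  [[0, 0, 0], [0, 0, 0], 0],
])

```text
t: 2.2
eef_pos: [0.5784, 0.0471, 0.3546]
ee_rot: [-3.141, -0.001, -3.069]
force: [-0.2, 0.4, 0.8]
width: 0.0876
```

```bash
python3 snap.py 2 wrist; python3 -c "
from h import *
print(get_state()['q'])"
```

```text
2.25 [0.57851045 0.04735025 0.35515617] [-3.14133120e+00  4.14510898e-04 -3.06903581e+00] [0.05202026 0.66688083 0.92484354] 0.08772582517655733
[ 4.18573186e-01  2.41691900e-01 -2.72198050e-01  4.43941857e-04
 -1.05660515e+00 -1.91703101e+00]
```

View pics/wrist2.png

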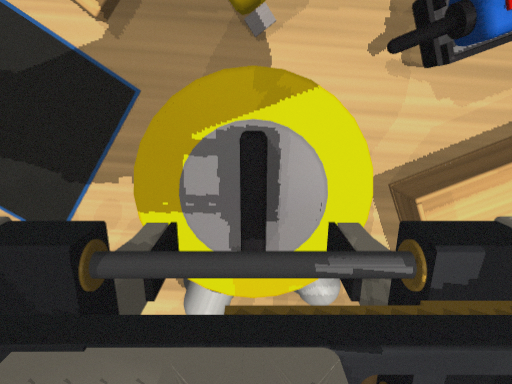

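arm_command([
  [[0, 0, 0], [0, 0, -30], 0],
  [[0, 0, 0], [0, 0, -30], 0],
  [[0, 0, 0], [0, 0, -18], 0],
  [[0, 0, 0], [0, 0, 0], 1],
  [[0, 0, 0], [0, 0, 0], 1],
  [[0, 0, 0], [0, 0, 0], 1],
  [[0, 0, 0], [0, 0, 0], 1],
  [[0, 0, 0], [0, 0, 0], 1],
], squeeze=40)

```text
t: 3.05
eef_pos: [0.5782, 0.0481, 0.2777]
ee_rot: [3.141, 0.002, -3.069]
force: [-0.1, -0.2, 0.5]
width: 0.0531
```

arm_command([
  [[0, 0, 0], [0, 0, 0], 1],
  [[0, 0, 0], [0, 0, 0], 1],
  [[0, 0, 0], [0, 0, 0], 1],
  [[0, 0, 0], [0, 0, 0], 1],
  [[0, 0, 0], [0, 0, 0], 1],
  [[0, 0, 0], [0, 0, 0], 1],
])

```text
t: 3.65
eef_pos: [0.578, 0.0479, 0.2767]
ee_rot: [-3.141, -0.0, -3.069]
force: [-0.4, -0.3, 0.5]
width: 0.0198
```

arm_command([
  [[0, 0, 0], [0, 0, 15], 1],
  [[0, 0, 0], [0, 0, 30], 1],
  [[0, 0, 0], [0, 0, 30], 1],
  [[0, 0, 0], [-4, -12, 15], 1],
  [[0, 0, 0], [-9, -28, 0], 1],
  [[0, 0, 0], [-12, -40, 0], 1],
  [[0, 0, 0], [-12, -40, 0], 1],
  [[0, 0, 0], [-12, -40, 0], 1],
])

```text
t: 4.45
eef_pos: [0.5278, -0.1131, 0.3658]
ee_rot: [3.141, -0.001, -3.068]
force: [0.8, -0.7, -4.3]
width: 0.0196
```

arm_command([
  [[0, 0, 0], [-12, -40, 0], 1],
  [[0, 0, 0], [-12, -40, 0], 1],
  [[0, 0, 0], [-12, -40, 0], 1],
  [[0, 0, 0], [-12, -40, 0], 1],
  [[0, 0, 0], [-12, -40, 0], 1],
  [[0, 0, 0], [-12, -40, 0], 1],
  [[0, 0, 0], [-12, -30, 0], 1],
  [[0, 0, 0], [-1, -10, 0], 1],
])

```text
t: 5.25
eef_pos: [0.4422, -0.3942, 0.3653]
ee_rot: [3.14, -0.002, -3.072]
force: [-0.6, 1.6, -4.8]
width: 0.0196
```

arm_command([
  [[0, 0, 0], [0, 0, -30], 1],
  [[0, 0, 0], [0, 0, -40], 1],
  [[0, 0, 0], [0, 0, -40], 1],
  [[0, 0, 0], [0, 0, -30], 1],
  [[0, 0, 0], [0, 0, -12], 1],
  [[0, 0, 0], [0, 0, -6], 1],
  [[0, 0, 0], [0, 0, -3], 1],
  [[0, 0, 0], [0, 0, 0], 1],
])

```text
t: 6.05
eef_pos: [0.4445, -0.3922, 0.2066]
ee_rot: [-3.141, 0.001, -3.069]
force: [-0.6, 0.2, -3.5]
width: 0.0195
```

```bash
python3 snap.py 3 scene side
```

```text
6.15 [ 0.44452391 -0.3922063   0.20706044] [-3.14041321e+00  2.01890519e-03 -3.06854444e+00] [ 0.20812373  0.11461638 -3.38381533] 0.019903700774426124
```

View pics/scene3.png

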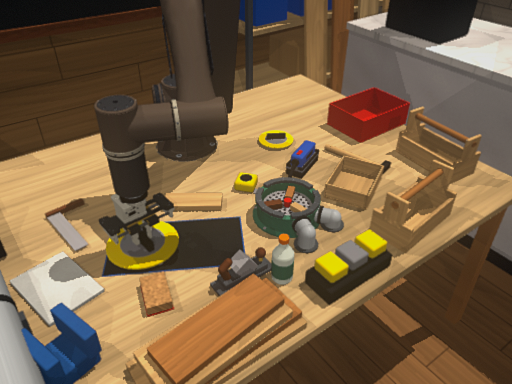

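View pics/side3.png

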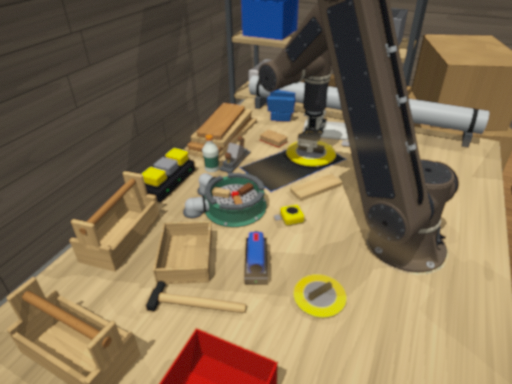

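The lid is over the far half of the mat (scene 143,245) and offcuts are visible in the pot (scene 285,198). I'll lower it the last 2 mm and release.

arm_command([
  [[0, 0, 0], [0, 0, -1.5], 1],
  [[0, 0, 0], [0, 0, 0], 1],
  [[0, 0, 0], [0, 0, 0], 0],
  [[0, 0, 0], [0, 0, 0], 0],
  [[0, 0, 0], [0, 0, 0], 0],
  [[0, 0, 0], [0, 0, 0], 0],
  [[0, 0, 0], [0, 0, 0], 0],
  [[0, 0, 0], [0, 0, 10], 0],
])

```text
t: 6.95
eef_pos: [0.4435, -0.3918, 0.2133]
ee_rot: [3.14, -0.002, -3.069]
force: [0.5, 0.4, 0.4]
width: 0.0622
```

arm_command([
  [[0, 0, 0], [0, 0, 30], 0],
  [[0, 0, 0], [0, 0, 40], 0],
  [[0, 0, 0], [0, 0, 40], 0],
  [[0, 0, 0], [12, 40, 20], 0],
  [[0, 0, 0], [12, 40, 20], 0],
  [[0, 0, 0], [12, 40, 20], 0],
  [[0, 0, 0], [12, 40, 0], 0],
  [[0, 0, 0], [12, 40, 0], 0],
])

```text
t: 7.75
eef_pos: [0.504, -0.1905, 0.3861]
ee_rot: [-3.141, 0.003, -3.069]
force: [0.7, -0.1, -1.0]
width: 0.0877
```

arm_command([
  [[0, 0, 0], [28, 40, 5], 0],
  [[0, 0, 0], [28, 40, 5], 0],
  [[0, 0, 0], [28, 40, 0], 0],
  [[0, 0, 0], [28, 40, 0], 0],
  [[0, 0, 0], [28, 40, 0], 0],
  [[0, 0, 0], [28, 38, 0], 0],
  [[0, 0, 0], [0, 0, 0], 0],
  [[0, 0, 0], [0, 0, 0], 0],
])

```text
t: 8.55
eef_pos: [0.6722, 0.0471, 0.3939]
ee_rot: [-3.141, -0.001, -3.067]
force: [-0.2, -0.7, -1.0]
width: 0.0875
```

```bash
python3 snap.py 4 wrist scene
```

```text
8.65 [0.67154387 0.04554711 0.39453691] [-3.14151806e+00 -1.34035129e-04 -3.06890090e+00] [-0.59120264  0.15129581 -0.78511537] 0.08793555137644139
```

View pics/wrist4.png

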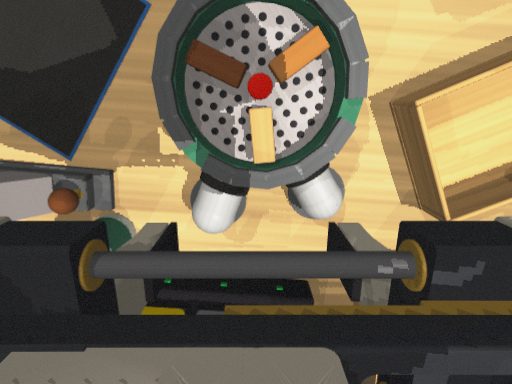

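View pics/scene4.png

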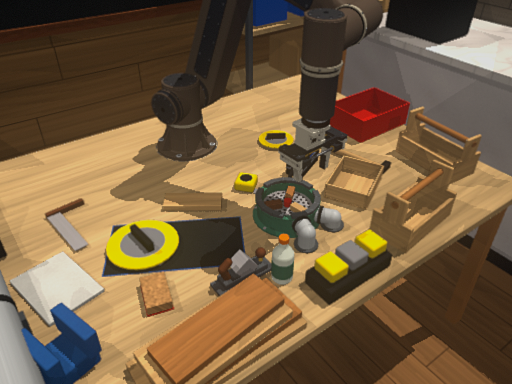

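The wrist view shows three offcuts (217,63), (300,53) and (262,135), the knob at (260,87), and green notches at (350,108) and (195,152).

Run:
```python
from h import *
f=np.load("wrist4.npz");W=f["W"];hs=cv2.cvtColor(f["im"],cv2.COLOR_RGB2HSV)
c0=np.array([.578,.048])
rr=np.hypot(W[...,0]-c0[0],W[...,1]-c0[1])
# offcuts
m=((W[...,2]>.053)&(W[...,2]<.072)&(rr<.08)).astype(np.uint8);m[200:]=0
hsm=(hs[...,1]>70)
m=(m>0)&hsm
n,l,st,_=cv2.connectedComponentsWithStats(m.astype(np.uint8))
for i in range(1,n):
    if st[i,4]>100:
        P=W[l==i];r=cv2.minAreaRect((P[:,:2]*1000).astype(np.float32));print(st[i,:4],hs[l==i].mean(0).round(),r,np.median(P[:,2]))
# red knob
m=((hs[...,0]<6)|(hs[...,0]>174))&(hs[...,1]>150)&(rr<.05)
P=W[m];print("knob",cv2.minAreaRect((P[:,:2]*1000).astype(np.float32)),P[:,2].max())
# screen/ring: circle fit on rim outer: points z .07-.085
m=(W[...,2]>.072)&(W[...,2]<.085)&(rr>.07)&(rr<.115)
m[215:]=0
P=W[m];
from scipy.optimize import least_squares
# ring notches: green pixels with z ~ .068 
g=(hs[...,0]>60)&(hs[...,0]<90)&(hs[...,1]>60)&(rr>.085)&(rr<.104)&(W[...,2]>.055)
g[200:]=0
n,l,st,ce=cv2.connectedComponentsWithStats(g.astype(np.uint8))
for i in range(1,n):
    if st[i,4]>30:
        P=W[l==i];mm=np.median(P,0);print("notch",st[i,4],ce[i],mm,np.degrees(np.arctan2(mm[1]-c0[1],mm[0]-c0[0])))
# outer ring ellipse fit
def circ(P):
    s=least_squares(lambda p:np.hypot(P[:,0]-p[0],P[:,1]-p[1])-p[2],[*c0,.1],loss='soft_l1',f_scale=.001);return s.x
R_=W[m];a=np.arctan2(R_[:,1]-c0[1],R_[:,0]-c0[0]);out=[];inn=[]
rad=np.hypot(R_[:,0]-c0[0],R_[:,1]-c0[1])
for k in range(-180,180,4):
    q=(np.degrees(a)>k)&(np.degrees(a)<=k+4)
    if q.sum()>8: out.append(R_[q][rad[q].argmax()][:2]);inn.append(R_[q][rad[q].argmin()][:2])
print(circ(np.array(out)),circ(np.array(inn)),np.median(R_[:,2]),len(out))
```

```text
[269  25  61  58] [ 15. 167. 201.] ((544.8148193359375, 84.43682098388672), (23.975160598754883, 58.37546920776367), 40.02555465698242) 0.06184715450361039
[185  39  62  48] [ 11. 158.  89.] ((559.306396484375, 2.7288246154785156), (57.91725158691406, 23.595096588134766), 69.51107025146484) 0.06190226782459546
[248  72  25  28] [  2. 221. 170.] ((577.1528930664062, 48.09577178955078), (24.9914608001709, 24.869897842407227), 51.56120681762695) 0.0618581089289989
[249 107  27  57] [ 21. 123. 235.] ((627.0609741210938, 54.941871643066406), (57.97245407104492, 23.934452056884766), 9.800211906433105) 0.062079451344320136
knob ((577.1090698242188, 48.13368225097656), (23.95123863220215, 23.29837989807129), 3.9514870643615723) 0.0638275471184524
notch 41 [311.46341463   5.41463415] [0.50353049 0.09039267 0.06696283] 150.34878002447624
notch 414 [350.40821256 108.97101449] [0.59264312 0.14151862 0.06739801] 81.10089993181217
notch 352 [196.11931818 153.35227273] [ 0.64914092 -0.012908    0.06775708] -40.56881101742863
[0.57823051 0.0483194  0.10244138] [0.5776021  0.04841057 0.08420383] 0.07797225218503229 70
```

arm_command([
  [[0, 0, 0.098], [-20, 5, -20], 0.45],
  [[0, 0, 0], [-25, 4.5, -20], 0.45],
  [[0, 0, 0], [0, 0, -30], 0.45],
  [[0, 0, 0], [0, 0, -30], 0.45],
  [[0, 0, 0], [0, 0, -25], 0.45],
  [[0, 0, 0], [0, 0, 0], 0.45],
])

```text
t: 9.25
eef_pos: [0.6252, 0.0539, 0.2665]
ee_rot: [-3.141, -0.005, -2.973]
force: [-0.6, -0.7, 0.6]
width: 0.0494
```

```bash
python3 snap.py 5 wrist
```

```text
9.3 [0.62621891 0.05426843 0.26877501] [-3.14099987e+00 -2.36885941e-03 -2.97200180e+00] [ 0.72780392 -1.09250401  0.47433101] 0.04885953711889963
```

View pics/wrist5.png

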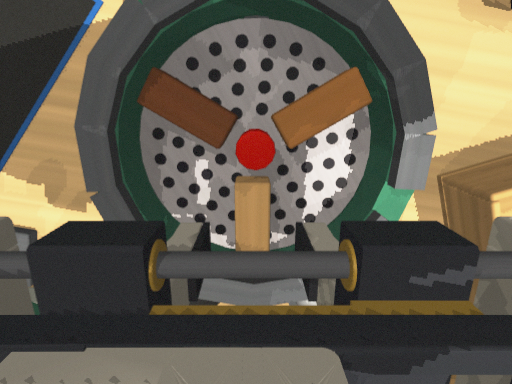

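arm_command([
  [[0, 0, 0], [1, 0.5, -25], 0.45],
  [[0, 0, 0], [0, 0, -22], 0.45],
  [[0, 0, 0], [0, 0, 0], 0.45],
  [[0, 0, 0], [0, 0, 0], 0.9],
  [[0, 0, 0], [0, 0, 0], 0.9],
  [[0, 0, 0], [0, 0, 0], 0.9],
  [[0, 0, 0], [0, 0, 0], 0.9],
  [[0, 0, 0], [0, 0, 0], 0.9],
], squeeze=20)

```text
t: 10.1
eef_pos: [0.6284, 0.0561, 0.2235]
ee_rot: [3.142, 0.002, -2.97]
force: [-0.9, 0.5, 6.9]
width: 0.0242
```

arm_command([
  [[0, 0, 0], [0, 0, 20], 0.9],
  [[0, 0, 0], [0, 0, 40], 0.9],
  [[0, 0, 0], [-2, 20, 30], 0.9],
  [[0, 0, 0], [-5, 45, 0], 0.9],
  [[0, 0, 0], [-5, 49, 0], 0.9],
  [[0, 0, 0], [-5, 49, 0], 0.9],
  [[0, 0, 0], [-5, 49, 0], 0.9],
  [[0, 0, 0], [-5, 45, 0], 0.9],
])

```text
t: 10.9
eef_pos: [0.6004, 0.3151, 0.3124]
ee_rot: [3.141, 0.0, -2.97]
force: [1.1, -0.8, -0.3]
width: 0.024
```

arm_command([
  [[0, 0, 0], [0, 14, -10], 0.9],
  [[0, 0, 0], [0, 0, -35], 0.9],
  [[0, 0, 0], [0, 0, -40], 0.9],
  [[0, 0, 0], [0, 0, -15], 0.9],
  [[0, 0, 0], [0, 0, 0], 0.9],
])

```text
t: 11.4
eef_pos: [0.6004, 0.326, 0.2095]
ee_rot: [-3.139, -0.005, -2.971]
force: [0.0, 0.0, 0.8]
width: 0.0239
```

```bash
python3 snap.py 6 wrist side
```

```text
11.5 [0.601704  0.3269658 0.2133072] [-3.14158107e+00  1.03678388e-03 -2.97076595e+00] [ 0.49690718 -0.58034137  0.48501028] 0.0237218030668114
```

View pics/wrist6.png

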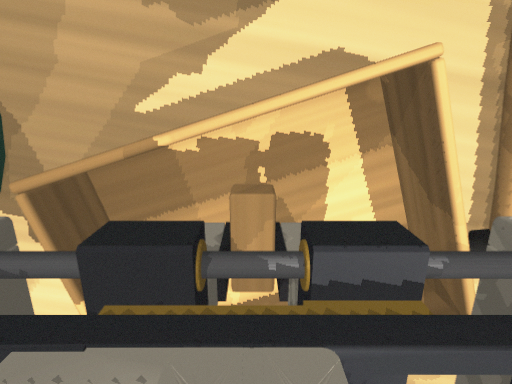

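View pics/side6.png

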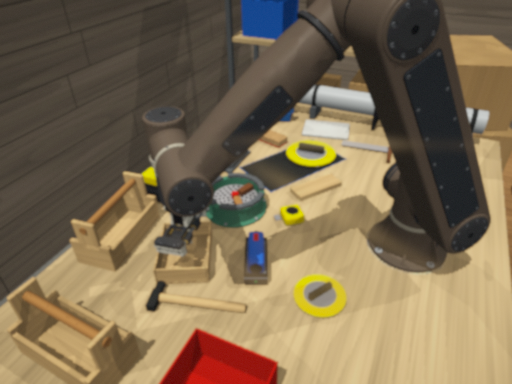

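arm_command([
  [[0, 0, 0], [0, 0, -5], 0.45],
  [[0, 0, 0], [0, 0, 0], 0.45],
  [[0, 0, 0], [0, 0, 0], 0.45],
  [[0, 0, 0], [0, 0, 0], 0.45],
  [[0, 0, 0], [0, 0, 25], 0.45],
  [[0, 0, 0], [0, 0, 40], 0.45],
  [[0, 0, 0], [0, -10, 30], 0.45],
  [[0, 0, 0.149], [-6, -35, 0], 0.45],
])

```text
t: 12.3
eef_pos: [0.5967, 0.2845, 0.3076]
ee_rot: [3.139, 0.009, -2.818]
force: [-0.2, -0.9, -0.2]
width: 0.048
```

arm_command([
  [[0, 0, 0.149], [-6, -46, 0], 0.45],
  [[0, 0, 0.149], [-6, -46, 0], 0.45],
  [[0, 0, 0.149], [-6, -46, 0], 0.45],
  [[0, 0, 0.149], [-6, -46, 0], 0.45],
  [[0, 0, 0.149], [-6, -46, 0], 0.45],
  [[0, 0, 0.148], [-6, -40, 0], 0.45],
  [[0, 0, 0], [0, -9, 0], 0.45],
  [[0, 0, 0], [0, 0, 0], 0.45],
])

```text
t: 13.1
eef_pos: [0.5588, 0.0014, 0.3027]
ee_rot: [-3.141, 0.001, -1.932]
force: [0.7, 0.2, 0.4]
width: 0.0482
```

```bash
python3 snap.py 7 wrist scene
```

```text
13.2 [0.55923366 0.00318832 0.30254745] [-3.14085057e+00  5.93821949e-04 -1.93050104e+00] [ 0.09789839  0.09183798 -0.02855227] 0.04807766523307516
```

View pics/wrist7.png

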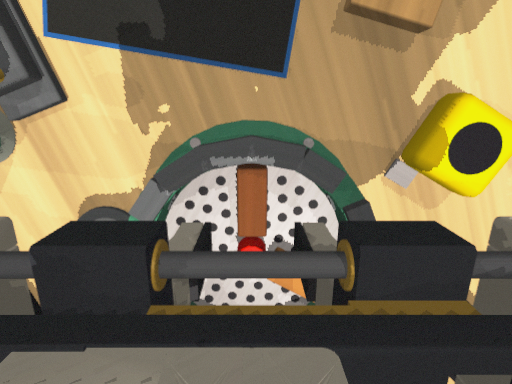

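arm_command([
  [[0, 0, 0], [0, 0, -30], 0.45],
  [[0, 0, 0], [0, 0, -30], 0.45],
  [[0, 0, 0], [0, 0, -17], 0.45],
  [[0, 0, 0], [0, 0, 0], 0.45],
  [[0, 0, 0], [0, 0, 0], 0.9],
  [[0, 0, 0], [0, 0, 0], 0.9],
  [[0, 0, 0], [0, 0, 0], 0.9],
  [[0, 0, 0], [0, 0, 0], 0.9],
])

```text
t: 14.0
eef_pos: [0.5593, 0.0032, 0.2261]
ee_rot: [-3.14, 0.001, -1.929]
force: [-0.8, 1.0, 3.8]
width: 0.0237
```

arm_command([
  [[0, 0, 0], [0, 0, 0], 0.9],
  [[0, 0, 0], [0, 0, 20], 0.9],
  [[0, 0, 0], [0, 0, 40], 0.9],
  [[0, 0, 0], [2, 20, 30], 0.9],
  [[0, 0, 0], [6, 40, 0], 0.9],
  [[0, 0, 0], [10, 46, 0], 0.9],
  [[0, 0, 0], [10, 46, 0], 0.9],
  [[0, 0, 0], [10, 46, 0], 0.9],
])

```text
t: 14.8
eef_pos: [0.597, 0.2025, 0.3157]
ee_rot: [-3.141, 0.001, -1.929]
force: [1.8, -0.7, 0.1]
width: 0.0236
```

arm_command([
  [[0, 0, 0], [12, 45, 0], 0.9],
  [[0, 0, 0], [12, 44, 0], 0.9],
  [[0, 0, 0], [0, 0, -30], 0.9],
  [[0, 0, 0], [0, 0, -35], 0.9],
  [[0, 0, 0], [0, 0, -25], 0.9],
  [[0, 0, 0], [0, 0, 0], 0.45],
  [[0, 0, 0], [0, 0, 0], 0.45],
  [[0, 0, 0], [0, 0, 0], 0.45],
])

```text
t: 15.6
eef_pos: [0.6217, 0.2903, 0.2272]
ee_rot: [-3.14, 0.002, -1.929]
force: [0.2, 0.8, 0.3]
width: 0.0421
```

arm_command([
  [[0, 0, 0], [0, 0, 30], 0.45],
  [[0, 0, 0], [0, 0, 40], 0.45],
  [[0, 0, 0], [-3, -10, 15], 0.45],
  [[0, 0, 0.149], [-10, -35, 0], 0.45],
  [[0, 0, 0.149], [-12, -35, 0], 0.45],
  [[0, 0, 0.149], [-12, -35, 0], 0.45],
  [[0, 0, 0.149], [-12, -35, 0], 0.45],
  [[0, 0, 0.149], [-12, -30, 0], 0.45],
])

```text
t: 16.4
eef_pos: [0.5593, 0.1082, 0.3121]
ee_rot: [-3.138, 0.0, -1.178]
force: [0.2, 0.5, 0.2]
width: 0.0483
```

arm_command([
  [[0, 0, 0.149], [-10, -20, 0], 0.45],
  [[0, 0, 0.149], [-5, -6, 0], 0.45],
  [[0, 0, 0.013], [0, 0, 0], 0.45],
  [[0, 0, 0], [0, 0, 0], 0.45],
  [[0, 0, 0], [0, 0, 0], 0.45],
])

```text
t: 16.9
eef_pos: [0.5454, 0.0845, 0.3108]
ee_rot: [-3.14, -0.0, -0.876]
force: [0.3, 1.0, -0.2]
width: 0.0481
```

```bash
python3 snap.py 8 wrist scene
```

```text
17.0 [0.54530557 0.08452346 0.31027707] [-3.14126846e+00 -1.29477707e-04 -8.74315485e-01] [1.19564181 0.9072789  0.44924753] 0.0481072887828217
```

View pics/wrist8.png

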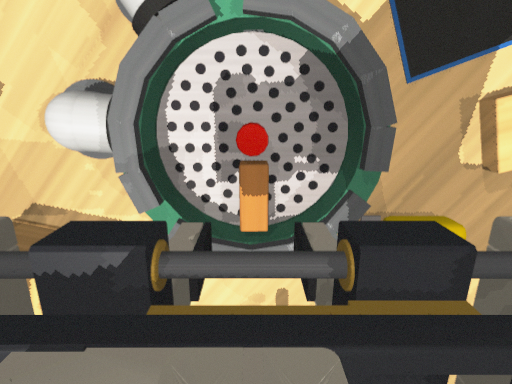

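View pics/scene8.png

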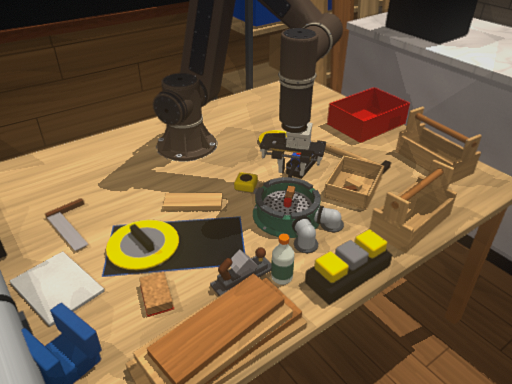

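arm_command([
  [[0, 0, 0], [0, 0, -35], 0.45],
  [[0, 0, 0], [0, 0, -30], 0.45],
  [[0, 0, 0], [0, 0, -20], 0.45],
  [[0, 0, 0], [0, 0, 0], 0.45],
  [[0, 0, 0], [0, 0, 0], 0.9],
  [[0, 0, 0], [0, 0, 0], 0.9],
  [[0, 0, 0], [0, 0, 0], 0.9],
  [[0, 0, 0], [0, 0, 0], 0.9],
])

```text
t: 17.8
eef_pos: [0.5453, 0.0842, 0.2262]
ee_rot: [-3.14, -0.0, -0.873]
force: [-1.1, 1.2, 3.2]
width: 0.0239
```

arm_command([
  [[0, 0, 0], [0, 0, 0], 0.9],
  [[0, 0, 0], [0, 0, 20], 0.9],
  [[0, 0, 0], [0, 0, 40], 0.9],
  [[0, 0, 0], [0, 20, 30], 0.9],
  [[0, 0, 0], [5, 40, 0], 0.9],
  [[0, 0, 0], [6, 46, 0], 0.9],
  [[0, 0, 0], [6, 46, 0], 0.9],
  [[0, 0, 0], [6, 46, 0], 0.9],
])

```text
t: 18.6
eef_pos: [0.5679, 0.2835, 0.3156]
ee_rot: [-3.141, 0.0, -0.873]
force: [1.4, 0.2, -0.1]
width: 0.0239
```

arm_command([
  [[0, 0, 0], [6, 42, 0], 0.9],
  [[0, 0, 0], [5, 37, 0], 0.9],
  [[0, 0, 0], [0, 0, -30], 0.9],
  [[0, 0, 0], [0, 0, -35], 0.9],
  [[0, 0, 0], [0, 0, -25], 0.9],
  [[0, 0, 0], [0, 0, 0], 0.45],
  [[0, 0, 0], [0, 0, 0], 0.45],
  [[0, 0, 0], [0, 0, 0], 0.45],
])

```text
t: 19.4
eef_pos: [0.5796, 0.3614, 0.2272]
ee_rot: [-3.139, -0.0, -0.873]
force: [0.4, 0.5, 0.7]
width: 0.0423
```

arm_command([
  [[0, 0, 0], [0, 0, 30], 0.45],
  [[0, 0, 0], [0, 0, 40], 0.45],
  [[0, 0, 0], [0, 0, 40], 0.45],
  [[0, 0, 0], [0, -20, 40], 0.45],
  [[0, 0, 0], [0, -45, 0], 0.45],
  [[0, 0, 0], [0, -45, 0], 0.45],
  [[0, 0, 0], [0, -45, 0], 0.45],
  [[0, 0, 0], [0, -45, 0], 0.45],
])

```text
t: 20.2
eef_pos: [0.5786, 0.1592, 0.3778]
ee_rot: [-3.138, -0.001, -0.872]
force: [0.6, -0.5, -0.1]
width: 0.0479
```

```bash
python3 snap.py 9 wrist scene side
```

```text
20.35 [0.57887626 0.1583403  0.37788863] [-3.13772639e+00 -6.72762218e-04 -8.76046191e-01] [0.3216084  0.46816247 0.55857446] 0.04861438174772027
```

View pics/side9.png

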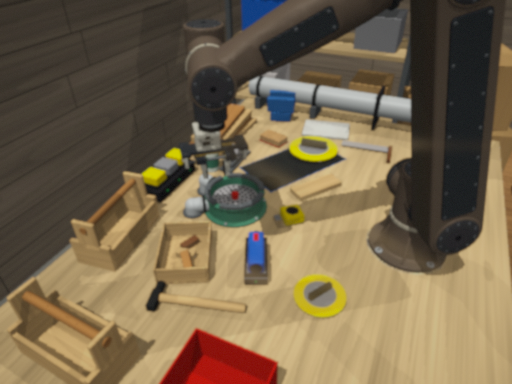

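View pics/scene9.png

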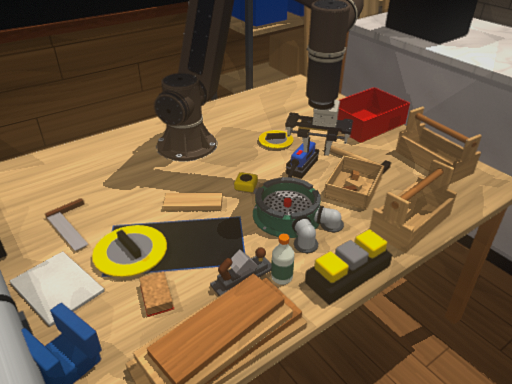

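View pics/wrist9.png

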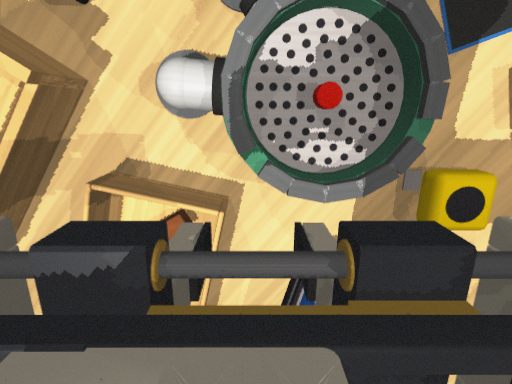

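```bash
cat > meas.py <<'E'
import sys
from h import *
from scipy.optimize import least_squares
def knob(n):
    f=np.load(n+".npz");W=f["W"];hs=cv2.cvtColor(f["im"],cv2.COLOR_RGB2HSV)
    m=((hs[...,0]<6)|(hs[...,0]>174))&(hs[...,1]>150)&(W[...,0]<.8)&(W[...,0]>.35)&(W[...,1]<.15)
    m[210:]=0
    P=W[m];print("knob",len(P),cv2.minAreaRect((P[:,:2]*1000).astype(np.float32)),np.percentile(P[:,2],[5,95]))
def handle(n,z0,z1,box):
    f=np.load(n+".npz");W=f["W"];hs=cv2.cvtColor(f["im"],cv2.COLOR_RGB2HSV)
    m=(hs[...,2]<75)&(W[...,2]>z0)&(W[...,2]<z1)&(W[...,0]>box[0])&(W[...,0]<box[1])&(W[...,1]>box[2])&(W[...,1]<box[3])
    P=W[m];print("handle",len(P),cv2.minAreaRect((P[:,:2]*1000).astype(np.float32)),np.percentile(P[:,2],[5,50,95]))
E
python3 - <<'E'
from meas import *
knob("wrist9");knob("scene9")
handle("scene9",.045,.07,(.3,.6,-.6,-.25))
handle("scene8",.045,.07,(.3,.6,-.6,-.25))
E
```

```text
knob 627 ((577.494384765625, 48.63492965698242), (25.13880157470703, 23.929447174072266), 39.97602081298828) [0.05082744 0.06306224]
knob 63 ((570.5507202148438, 55.24879455566406), (22.771154403686523, 49.73994445800781), 49.491859436035156) [0.04505415 0.06483439]
handle 197 ((450.8594665527344, -433.2065734863281), (103.9667739868164, 20.262453079223633), 3.46073055267334) [0.0467653  0.05474818 0.05860321]
handle 185 ((450.3277587890625, -393.8123474121094), (105.20470428466797, 19.101173400878906), 4.531185626983643) [0.04647443 0.0547121  0.05873309]
```

The lid was knocked about 39 mm towards −y and still lies flat on the mat. All three offcuts are in the box, so the screen is next.

arm_command([
  [[0, 0, 0], [-0.5, -40, -15], 0.3],
  [[0, 0, 0], [-0.5, -40, -25], 0.3],
  [[0, 0, 0], [-0.5, -30, -25], 0.3],
  [[0, 0, 0], [0, 0, -30], 0.3],
  [[0, 0, 0], [0, 0, -30], 0.3],
  [[0, 0, 0], [0, 0, -28], 0.3],
  [[0, 0, 0], [0, 0, 0], 0.3],
  [[0, 0, 0], [0, 0, 0], 0.3],
], squeeze=40)

```text
t: 21.15
eef_pos: [0.5781, 0.0517, 0.2233]
ee_rot: [-3.141, -0.0, -0.872]
force: [-0.0, 0.3, 1.2]
width: 0.0611
```

arm_command([
  [[0, 0, 0], [0, 0, 0], 0.9],
  [[0, 0, 0], [0, 0, 0], 0.9],
  [[0, 0, 0], [0, 0, 0], 0.9],
  [[0, 0, 0], [0, 0, 0], 0.9],
  [[0, 0, 0], [0, 0, 0], 0.9],
  [[0, 0, 0], [0, 0, 0], 0.9],
  [[0, 0, 0], [0, 0, 5], 0.9],
  [[0, 0, 0], [0, 0, 0], 0.9],
])

```text
t: 21.95
eef_pos: [0.5777, 0.0511, 0.2276]
ee_rot: [-3.141, -0.0, -0.873]
force: [-0.5, 0.5, -2.4]
width: 0.0251
```

arm_command([
  [[0, 0, 0], [0, 0, 20], 0.9],
  [[0, 0, 0], [0, 0, 40], 0.9],
  [[0, 0, 0], [0, 0, 30], 0.9],
  [[0, 0, 0], [-4, -25, 0], 0.9],
  [[0, 0, 0], [-5, -40, 0], 0.9],
  [[0, 0, 0], [-5, -45, 0], 0.9],
  [[0, 0, 0], [-5, -45, 0], 0.9],
  [[0, 0, 0], [-5, -45, 0], 0.9],
])

```text
t: 22.75
eef_pos: [0.553, -0.1504, 0.3172]
ee_rot: [-3.141, -0.0, -0.872]
force: [1.8, -1.0, -2.9]
width: 0.025
```

arm_command([
  [[0, 0, 0], [-5, -40, 0], 0.9],
  [[0, 0, 0], [-3, -20, -10], 0.9],
  [[0, 0, 0], [0, 0, -30], 0.9],
  [[0, 0, 0], [0, 0, -40], 0.9],
  [[0, 0, 0], [0, 0, -30], 0.9],
  [[0, 0, 0], [0, 0, -10], 0.9],
  [[0, 0, 0], [0, 0, 0], 0.9],
])

```text
t: 23.45
eef_pos: [0.5451, -0.209, 0.1958]
ee_rot: [3.139, 0.002, -0.873]
force: [1.0, -1.0, -1.6]
width: 0.0252
```

```bash
python3 snap.py 10 scene
```

```text
23.5 [ 0.54587133 -0.20902861  0.19733433] [ 3.14094446e+00  1.69988082e-04 -8.72318966e-01] [ 1.38978248  0.56349485 -1.08700135] 0.02475587965373897
```

View pics/scene10.png

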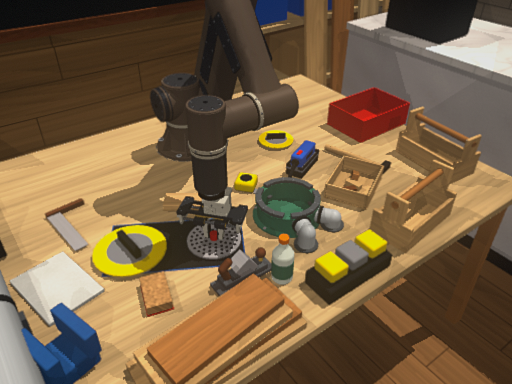

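arm_command([
  [[0, 0, 0], [0, 0, -5], 0.9],
  [[0, 0, 0], [0, 0, -3], 0.9],
  [[0, 0, 0], [0, 0, 0], 0.9],
  [[0, 0, 0], [0, 0, 0], 0.3],
  [[0, 0, 0], [0, 0, 0], 0.3],
  [[0, 0, 0], [0, 0, 0], 0.3],
  [[0, 0, 0], [0, 0, 0], 0.3],
  [[0, 0, 0], [0, 0, 0], 0.3],
])

```text
t: 24.3
eef_pos: [0.5455, -0.209, 0.1893]
ee_rot: [-3.141, -0.0, -0.873]
force: [0.3, -0.7, 0.0]
width: 0.0581
```

arm_command([
  [[0, 0, 0], [0, 0, 30], 0.3],
  [[0, 0, 0], [0, 0, 40], 0.0],
  [[0, 0, 0], [0, 20, 40], 0],
  [[0, 0, 0], [-5, 40, 40], 0],
  [[0, 0, 0], [-10, 40, 30], 0],
  [[0, 0, 0], [-10, 40, 0], 0],
  [[0, 0, 0], [-15, 45, 0], 0],
  [[0, 0, 0], [-15, 45, 0], 0],
])

```text
t: 25.1
eef_pos: [0.4904, 0.0167, 0.3642]
ee_rot: [-3.141, -0.0, -0.873]
force: [1.2, 1.0, 0.2]
width: 0.088
```

```bash
python3 snap.py 11 wrist scene
python3 - <<'E'
from meas import *
f=np.load("scene11.npz");W=f["W"];hs=cv2.cvtColor(f["im"],cv2.COLOR_RGB2HSV)
m=((hs[...,0]<6)|(hs[...,0]>174))&(hs[...,1]>150)&(W[...,0]<.65)&(W[...,0]>.45)&(W[...,1]<-.1)&(W[...,1]>-.3)
print(W[m].mean(0),np.percentile(W[m],[5,95],axis=0))
handle("scene11",.045,.07,(.3,.6,-.6,-.25))
E
```

```text
25.2 [0.48986499 0.01923397 0.36438995] [-3.13987240e+00  1.98827865e-04 -8.67893636e-01] [-0.23457768  0.22744327  0.65693549] 0.08775845984590565
[ 0.55227083 -0.21348094  0.024046  ] [[ 0.53901929 -0.22311043  0.01095203]
 [ 0.56190216 -0.20172301  0.03213881]]
handle 194 ((450.69293212890625, -434.20599365234375), (102.99559020996094, 18.206249237060547), 4.247199058532715) [0.0479193  0.05508161 0.05792725]
```

View pics/scene11.png

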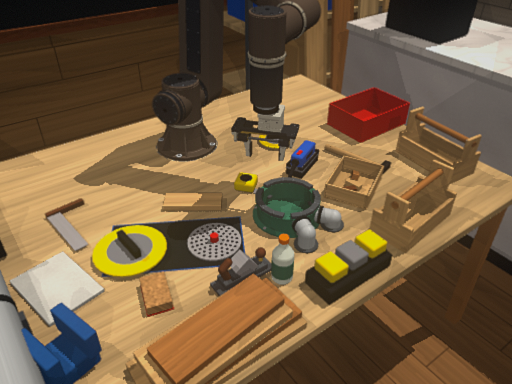

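View pics/wrist11.png

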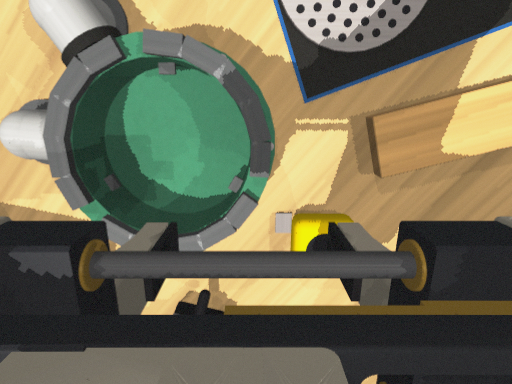

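arm_command([
  [[0, 0, -0.085], [-17, 43, 5], 0],
  [[0, 0, -0.085], [-17, 43, 5], 0],
  [[0, 0, -0.083], [-17, 43, 5], 0],
  [[0, 0, 0], [-17, 43, 5], 0],
  [[0, 0, 0], [-17, 43, 0], 0],
  [[0, 0, 0], [-17, 43, 0], 0],
  [[0, 0, 0], [-17, 43, 0], 0],
  [[0, 0, 0], [-17, 38, 0], 0],
])

```text
t: 26.0
eef_pos: [0.3544, 0.3561, 0.384]
ee_rot: [-3.141, 0.0, -1.125]
force: [1.3, 0.2, 0.3]
width: 0.0877
```

arm_command([
  [[0, 0, 0], [0, 0, 0], 0],
  [[0, 0, 0], [0, 0, 0], 0],
])

```text
t: 26.2
eef_pos: [0.3549, 0.355, 0.3834]
ee_rot: [3.141, -0.001, -1.124]
force: [-0.9, 0.0, 0.3]
width: 0.0876
```

```bash
python3 snap.py 12 wrist
```

```text
26.25 [0.35525698 0.35423936 0.38352206] [ 3.14095830e+00 -4.81805825e-04 -1.12525962e+00] [-0.75757096 -0.34353579 -0.23955632] 0.08730249079013054
```

View pics/wrist12.png

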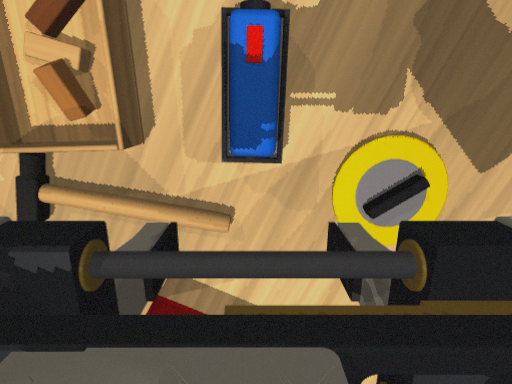

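Run:
```python
from h import *
f=np.load("wrist12.npz");W=f["W"];hs=cv2.cvtColor(f["im"],cv2.COLOR_RGB2HSV)
m=(W[...,2]>.065)&(W[...,2]<.1)&(hs[...,1]>120);m[180:]=0;m[:,:200]=0;m[:,320:]=0
P=W[m];r=cv2.minAreaRect((P[:,:2]*1000).astype(np.float32));print("body",r,np.percentile(P[:,2],[5,50,95]))
m=(W[...,2]>.02)&(W[...,2]<.1);m[180:]=0;m[:,:210]=0;m[:,300:]=0
m&=~((hs[...,1]<140)&(W[...,2]<.02))
P=W[m];r=cv2.minAreaRect((P[:,:2]*1000).astype(np.float32));print("cradle",r,np.percentile(P[:,2],[5,50,95]))
m=(W[...,2]>.035)&(W[...,2]<.055);m[170:]=0;m[:,:210]=0;m[:,300:]=0
P=W[m];r=cv2.minAreaRect((P[:,:2]*1000).astype(np.float32));print("lips",r,cv2.boxPoints(r))
```

```text
body ((393.4939880371094, 272.24786376953125), (45.76421356201172, 131.78538513183594), 24.45341682434082) [0.07748899 0.08174865 0.08470897]
cradle ((392.36102294921875, 273.877197265625), (65.87245178222656, 151.36207580566406), 24.324066162109375) [0.0370732  0.08101593 0.08415701]
lips ((392.36102294921875, 273.877197265625), (65.87245178222656, 151.36207580566406), 24.324066162109375) [[331.17575 329.2737 ]
 [393.52133 191.34799]
 [453.5463  218.48068]
 [391.2007  356.4064 ]]
```

arm_command([
  [[0, 0, -0.02], [15, -30, -10], 0],
  [[0, 0, 0], [15, -32, -20], 0],
  [[0, 0, 0], [8.5, -20.5, -30], 0],
  [[0, 0, 0], [0, 0, -40], 0],
  [[0, 0, 0], [0, 0, -30], 0],
  [[0, 0, 0], [0, 0, -15], 0],
  [[0, 0, 0], [0, 0, 0], 0],
  [[0, 0, 0], [0, 0, 0], 0],
])

```text
t: 27.05
eef_pos: [0.3943, 0.2713, 0.2393]
ee_rot: [-3.141, -0.0, -1.147]
force: [-0.2, 0.3, 0.2]
width: 0.0875
```

```bash
python3 snap.py 13 wrist side
```

```text
27.15 [0.39428938 0.27192767 0.24000397] [-3.13982491e+00  9.12888357e-04 -1.14627507e+00] [0.1526945  0.05187791 0.36718886] 0.08803007227748824
```

View pics/wrist13.png

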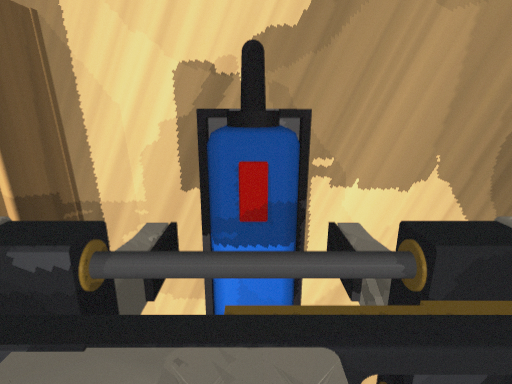

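View pics/side13.png

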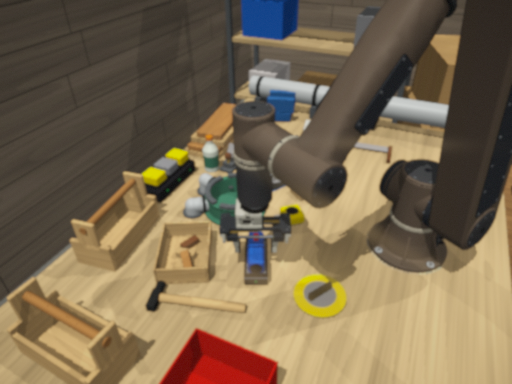

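arm_command([
  [[0, 0, 0], [-0.5, 0, -8], 0],
  [[0, 0, 0], [0, 0, -4], 0],
  [[0, 0, 0], [0, 0, 0], 0.7],
  [[0, 0, 0], [0, 0, 0], 0.7],
  [[0, 0, 0], [0, 0, 0], 0.7],
  [[0, 0, 0], [0, 0, 0], 0.7],
  [[0, 0, 0], [0, 0, 0], 0.7],
  [[0, 0, 0], [0, 0, 0], 0.7],
], squeeze=45)

```text
t: 27.95
eef_pos: [0.3933, 0.272, 0.2269]
ee_rot: [-3.141, 0.0, -1.146]
force: [0.5, 2.0, 1.0]
width: 0.0459
```

```bash
python3 -c "
from h import *
s=get_state();print(s['t'],s['eef_pos'],s['ee_rot'],s['width'],s['force'],s['q'])"
```

```text
27.95 [0.3933117  0.27199444 0.22687081] [-3.14137619e+00  1.02607737e-04 -1.14572716e+00] 0.0458773107716354 [0.46209058 1.95213544 0.95898625] [ 1.01775194e+00  2.37943329e-01 -6.39792610e-01  5.60641772e-05
 -6.92823524e-01 -5.92725920e-01]
```

arm_command([
  [[0, 0, 0], [0, 0, 15], 0.7],
  [[0, 0, 0], [0, 0, 30], 0.7],
  [[0, 0, 0], [0, 0, 40], 0.7],
  [[0, 0, 0], [4, -20, 15], 0.7],
  [[0, 0, 0], [9, -35, 0], 0.7],
  [[0, 0, 0], [10, -40, 0], 0.7],
  [[0, 0, 0], [10, -40, 0], 0.7],
  [[0, 0, 0], [10, -40, 0], 0.7],
])

```text
t: 28.75
eef_pos: [0.4358, 0.0953, 0.3265]
ee_rot: [3.141, 0.0, -1.145]
force: [0.5, -0.0, -3.4]
width: 0.0457
```

arm_command([
  [[0, 0, 0], [10, -40, 0], 0.7],
  [[0, 0, 0], [10, -40, 0], 0.7],
  [[0, 0, 0], [10, -40, 0], 0.7],
  [[0, 0, 0], [9, -35, -15], 0.7],
  [[0, 0, 0], [0, 0, -30], 0.7],
  [[0, 0, 0], [0, 0, -15], 0.7],
  [[0, 0, 0], [0, 0, 0], 0.7],
])

```text
t: 29.45
eef_pos: [0.4738, -0.0589, 0.2642]
ee_rot: [3.136, 0.002, -1.148]
force: [-0.6, 0.3, -4.1]
width: 0.0457
```

```bash
python3 snap.py 14 wrist scene
```

```text
29.55 [ 0.47529055 -0.05805349  0.26678195] [ 3.14049663e+00  4.27657856e-05 -1.14560506e+00] [-0.74826694 -0.42119839 -3.30361613] 0.04565786218495125
```

View pics/scene14.png

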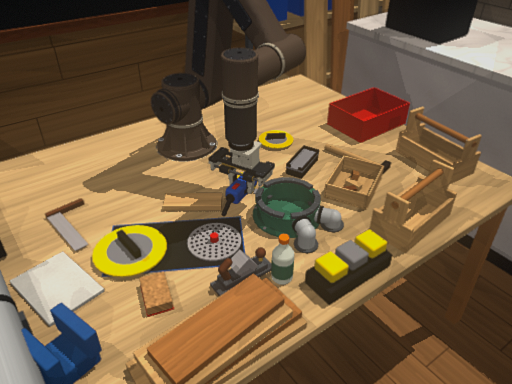

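View pics/wrist14.png

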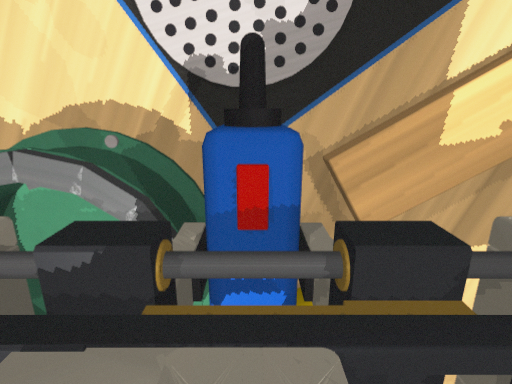

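Run:
```python
from h import *
from scipy.optimize import least_squares
f=np.load("wrist14.npz");W=f["W"]
for v,u in ((36,252),(40,252),(50,252),(70,252),(100,252),(150,225),(240,270)): print(v,u,W[v,u].round(4))
f=np.load("scene14.npz");W=f["W"];hs=cv2.cvtColor(f["im"],cv2.COLOR_RGB2HSV)
m=(hs[...,2]>110)&(hs[...,1]<40);m[:220]=0;m[265:]=0;m[:,:180]=0;m[:,245:]=0
m&=W[...,2]<.015
P=W[m][:,:2].astype(np.float32);print(len(P),cv2.minEnclosingCircle(P*1000))
ed=P[cv2.convexHull((P*1000).astype(np.float32),returnPoints=False).ravel()]
s=least_squares(lambda p:np.hypot(ed[:,0]-p[0],ed[:,1]-p[1])-p[2],[.545,-.21,.08],loss='soft_l1',f_scale=.001);print(s.x)
```

```text
36 252 [ 0.5182 -0.1591  0.0666]
40 252 [ 0.5172 -0.157   0.0686]
50 252 [ 0.5149 -0.1518  0.0725]
70 252 [ 0.5104 -0.1417  0.0821]
100 252 [ 0.5043 -0.128   0.0952]
150 225 [ 0.5064 -0.1041  0.119 ]
240 270 [ 0.471  -0.074   0.1194]
1001 ((549.7677001953125, -202.76547241210938), 88.80349731445312)
[ 0.54838077 -0.20587686  0.08445105]
```

arm_command([
  [[0, 0, 0], [0, 0, -5], 0.7],
  [[0, 0, 0], [0, 0, 0], 0.7],
  [[0, 0, 0], [0, 0, 0], 0.7],
  [[0, 0, 0], [0, 0, 0], 0.7],
  [[0, 0, 0], [0, 0, 0], 0.7],
  [[0, 0, 0], [0, 0, 0], 0.7],
  [[0, 0, 0], [0, 0, 0], 0.7],
  [[0, 0, 0], [0, 0, 0], 0.7],
])

```text
t: 30.35
eef_pos: [0.4753, -0.0581, 0.2618]
ee_rot: [-3.142, 0.0, -1.146]
force: [-0.1, 0.1, -3.8]
width: 0.0456
```

arm_command([
  [[0, 0, 0], [0, 0, 0], 0.7],
  [[0, 0, 0], [0, 0, 0], 0.7],
  [[0, 0, 0], [0, 0, 0], 0.7],
  [[0, 0, 0], [0, 0, 0], 0.7],
  [[0, 0, 0], [0, 0, 0], 0.7],
  [[0, 0, 0], [0, 0, 0], 0.7],
  [[0, 0, 0], [0, 0, 0], 0.7],
  [[0, 0, 0], [0, 0, 0], 0.7],
])

```text
t: 31.15
eef_pos: [0.4753, -0.0581, 0.2618]
ee_rot: [3.142, 0.0, -1.146]
force: [0.5, -0.2, -4.0]
width: 0.0459
```

arm_command([
  [[0, 0, 0], [0, 0, 0], 0.7],
  [[0, 0, 0], [0, 0, 0], 0.7],
  [[0, 0, 0], [0, 0, 0], 0.7],
  [[0, 0, 0], [0, 0, 0], 0.7],
  [[0, 0, 0], [0, 0, 0], 0.7],
  [[0, 0, 0], [0, 0, 0], 0.7],
  [[0, 0, 0], [0, 0, 0], 0.7],
  [[0, 0, 0], [0, 0, 0], 0.7],
])

```text
t: 31.95
eef_pos: [0.4753, -0.0581, 0.2618]
ee_rot: [-3.142, -0.0, -1.146]
force: [0.0, 0.3, -4.0]
width: 0.0455
```

```bash
python3 snap.py 15 scene wrist
```

```text
32.05 [ 0.4752938  -0.05808048  0.26182389] [-3.14148806e+00  1.00043343e-06 -1.14585265e+00] [-0.51625873 -0.06900682 -3.65301114] 0.04572362156784643
```

View pics/scene15.png

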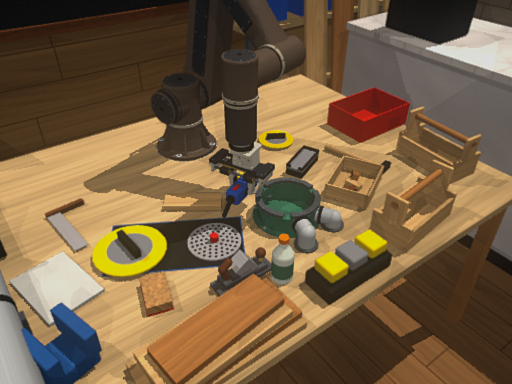

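View pics/wrist15.png

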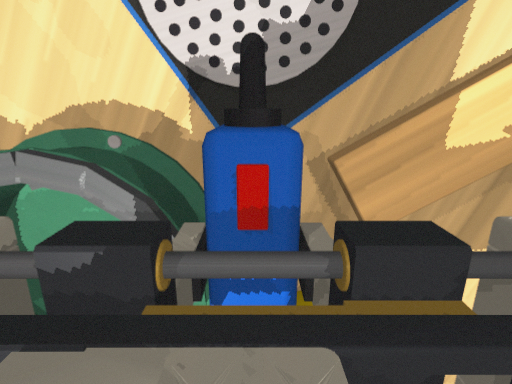

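arm_command([
  [[0, 0, 0], [0, 0, 30], 0.7],
  [[0, 0, 0], [0, 0, 20], 0.7],
  [[0, 0, 0], [-9, 35, 15], 0.7],
  [[0, 0, 0], [-10, 40, 0], 0.7],
  [[0, 0, 0], [-10, 40, 0], 0.7],
  [[0, 0, 0], [-10, 40, 0], 0.7],
  [[0, 0, 0], [-10, 40, 0], 0.7],
  [[0, 0, 0], [-10, 40, 0], 0.7],
])

```text
t: 32.85
eef_pos: [0.4155, 0.1784, 0.327]
ee_rot: [-3.141, 0.0, -1.146]
force: [1.4, 0.8, -3.7]
width: 0.0454
```

arm_command([
  [[0, 0, 0], [-10, 40, 0], 0.7],
  [[0, 0, 0], [-9, 35, 0], 0.7],
  [[0, 0, 0], [-4, 20, 0], 0.7],
  [[0, 0, 0], [0, 0, -30], 0.7],
  [[0, 0, 0], [0, 0, -30], 0.7],
  [[0, 0, 0], [0, 0, -15], 0.7],
  [[0, 0, 0], [0, 0, 0], 0.7],
  [[0, 0, 0], [0, 0, 0], 0.7],
])

```text
t: 33.65
eef_pos: [0.3935, 0.2721, 0.2521]
ee_rot: [3.142, -0.0, -1.145]
force: [-0.3, 0.6, -3.5]
width: 0.0458
```

```bash
python3 snap.py 16 scene wrist side
```

```text
33.8 [0.39363205 0.2723249  0.252968  ] [-3.13965492e+00  1.07925822e-03 -1.14574176e+00] [ 0.07787575 -0.22030904 -4.12566137] 0.04559048223401409
```

View pics/wrist16.png

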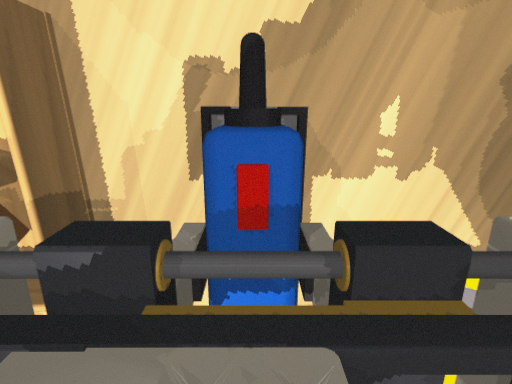

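View pics/scene16.png

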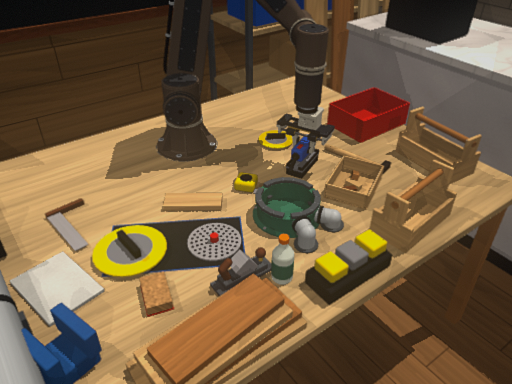

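arm_command([
  [[0, 0, 0], [0, 0, -12], 0.7],
  [[0, 0, 0], [0, 0, -8], 0.7],
  [[0, 0, 0], [0, 0, -4], 0.7],
  [[0, 0, 0], [0, 0, -1], 0.7],
  [[0, 0, 0], [0, 0, 0], 0.7],
  [[0, 0, 0], [0, 0, 0], 0],
  [[0, 0, 0], [0, 0, 0], 0],
  [[0, 0, 0], [0, 0, 0], 0],
])

```text
t: 34.6
eef_pos: [0.3935, 0.2722, 0.2272]
ee_rot: [-3.141, 0.0, -1.146]
force: [-0.1, -0.2, -0.8]
width: 0.0644
```

arm_command([
  [[0, 0, 0], [0, 0, 0], 0],
  [[0, 0, 0], [0, 0, 0], 0],
  [[0, 0, 0], [0, 0, 20], 0],
  [[0, 0, 0], [0, 0, 40], 0],
  [[0, 0, 0], [0, 0, 40], 0],
  [[0, 0, 0], [-10, 30, 30], 0],
  [[0, 0, 0], [-15, 30, 20], 0],
  [[0, 0, 0], [-10, 20, 0], 0],
])

```text
t: 35.4
eef_pos: [0.3582, 0.3538, 0.3804]
ee_rot: [-3.136, 0.004, -1.145]
force: [0.3, 0.6, -0.5]
width: 0.0874
```

```bash
python3 snap.py 17 scene wrist
python3 - <<'E'
from h import *
f=np.load("wrist17.npz");W=f["W"];hs=cv2.cvtColor(f["im"],cv2.COLOR_RGB2HSV)
m=(W[...,2]>.065)&(W[...,2]<.1)&(hs[...,1]>120);m[180:]=0;m[:,:200]=0;m[:,320:]=0
P=W[m];r=cv2.minAreaRect((P[:,:2]*1000).astype(np.float32));print("body",r,np.percentile(P[:,2],[5,50,95]))
E
```

```text
35.5 [0.3574913  0.35390733 0.37763126] [-3.13995337e+00  1.57377986e-03 -1.14381017e+00] [ 0.26561376 -1.78845519 -0.5985467 ] 0.08755753918758763
body ((392.607666015625, 273.6933898925781), (47.55501937866211, 130.83226013183594), 24.453638076782227) [0.07757582 0.0817614  0.08470027]
```

View pics/wrist17.png

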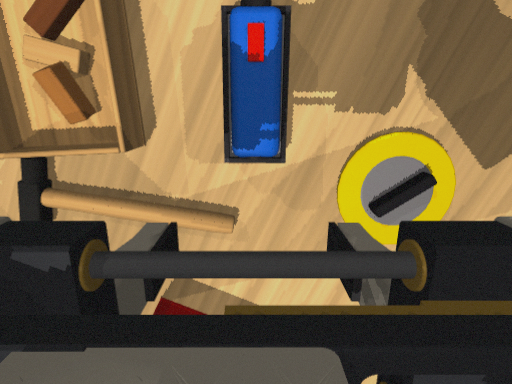

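arm_command([
  [[0, 0, 0], [12, -40, 0], 0],
  [[0, 0, 0], [13, -42, 0], 0],
  [[0, 0, 0], [13, -42, 0], 0],
  [[0, 0, 0], [13, -42, 0], 0],
  [[0, 0, 0], [13, -42, 0], 0],
  [[0, 0, 0], [13, -42, 0], 0],
  [[0, 0, 0], [13, -42, 0], 0],
  [[0, 0, 0], [13, -42, 0], 0],
])

```text
t: 36.3
eef_pos: [0.4611, 0.0157, 0.3768]
ee_rot: [-3.142, 0.0, -1.146]
force: [0.7, 0.0, 0.3]
width: 0.0874
```

arm_command([
  [[0, 0, 0], [13, -42, 0], 0],
  [[0, 0, 0], [13, -42, 0], 0],
  [[0, 0, 0], [13, -42, 0], 0],
  [[0, 0, 0], [9, -24, 0], 0],
  [[0, 0, 0], [0, 0, 0], 0],
  [[0, 0, 0], [0, 0, 0], 0],
])

```text
t: 36.9
eef_pos: [0.5089, -0.133, 0.3761]
ee_rot: [3.14, 0.001, -1.148]
force: [0.0, 0.7, 0.8]
width: 0.088
```

```bash
python3 snap.py 18 wrist
python3 - <<'E'
from meas import *
knob("wrist18")
handle("wrist18",.045,.07,(.3,.6,-.6,-.25))
E
```

```text
36.95 [ 0.50880558 -0.132343    0.37633587] [ 3.14069612e+00  5.16183720e-04 -1.14677569e+00] [-0.20732709 -0.23822386 -0.62952488] 0.0878289224795181
knob 439 ((547.2005615234375, -210.21707153320312), (23.620073318481445, 23.378955841064453), 23.336929321289062) [0.02672721 0.02929554]Traceback (most recent call last):
  File "<stdin>", line 3, in <module>
  File "meas.py", line 12, in handle
    P=W[m];print("handle",len(P),cv2.minAreaRect((P[:,:2]*1000).astype(np.float32)),np.percentile(P[:,2],[5,50,95]))
                                                                                    ~~~~~~~~~~~~~^^^^^^^^^^^^^^^^^^
    return _quantile_unchecked(
        a, q, axis, out, overwrite_input, method, keepdims, weights)
    return _ureduce(a,
                    func=_quantile_ureduce_func,
    ...<5 lines>...
                    overwrite_input=overwrite_input,
                    method=method)
    r = func(a, **kwargs)
    result = _quantile(arr,
                       quantiles=q,
    ...<2 lines>...
                       out=out,
                       weights=wgt)
    slices_having_nans = np.isnan(arr[-1, ...])
                                  ~~~^^^^^^^^^
IndexError: index -1 is out of bounds for axis 0 with size 0
```

View pics/wrist18.png

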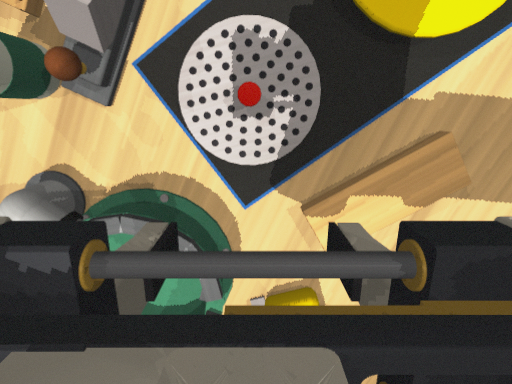

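arm_command([
  [[0, 0, 0], [15, -35, -20], 0.3],
  [[0, 0, 0], [18, -35, -30], 0.3],
  [[0, 0, 0], [5, -7.7, -40], 0.3],
  [[0, 0, 0], [0, 0, -40], 0.3],
  [[0, 0, 0], [0, 0, -35], 0.3],
  [[0, 0, 0], [0, 0, -22], 0.3],
  [[0, 0, 0], [0, 0, 0], 0.3],
  [[0, 0, 0], [0, 0, 0], 0.3],
], squeeze=40)

```text
t: 37.75
eef_pos: [0.5475, -0.209, 0.1904]
ee_rot: [3.141, 0.0, -1.144]
force: [-0.6, 0.0, -0.4]
width: 0.0614
```

arm_command([
  [[0, 0, 0], [0, 0, 0], 0.9],
  [[0, 0, 0], [0, 0, 0], 0.9],
  [[0, 0, 0], [0, 0, 0], 0.9],
  [[0, 0, 0], [0, 0, 0], 0.9],
  [[0, 0, 0], [0, 0, 0], 0.9],
  [[0, 0, 0], [0, 0, 0], 0.9],
])

```text
t: 38.35
eef_pos: [0.5473, -0.2098, 0.1902]
ee_rot: [-3.141, -0.0, -1.146]
force: [-1.7, 0.9, 4.0]
width: 0.0249
```

arm_command([
  [[0, 0, 0], [0, 0, 20], 0.9],
  [[0, 0, 0], [0, 0, 40], 0.9],
  [[0, 0, 0], [0, 0, 40], 0.9],
  [[0, 0, 0], [3, 25, 10], 0.9],
  [[0, 0, 0], [5, 40, 0], 0.9],
  [[0, 0, 0], [5, 45, 0], 0.9],
  [[0, 0, 0], [5, 45, 0], 0.9],
  [[0, 0, 0], [5, 45, 0], 0.9],
])

```text
t: 39.15
eef_pos: [0.5699, -0.0082, 0.2995]
ee_rot: [3.141, 0.0, -1.146]
force: [1.3, 0.5, -1.1]
width: 0.025
```

arm_command([
  [[0, 0, 0], [4.5, 35, 0], 0.9],
  [[0, 0, 0], [3, 23, 0], 0.9],
  [[0, 0, 0], [0, 0, -20], 0.9],
  [[0, 0, 0], [0, 0, 0], 0.9],
  [[0, 0, 0], [0, 0, 0], 0.9],
])

```text
t: 39.65
eef_pos: [0.5774, 0.048, 0.2793]
ee_rot: [3.139, 0.0, -1.146]
force: [-0.0, -0.3, -1.4]
width: 0.025
```

```bash
python3 snap.py 19 wrist scene
```

```text
39.75 [0.57791493 0.04771396 0.28030966] [-3.14135707e+00 -2.13262371e-04 -1.14640093e+00] [ 0.52301752  0.13556433 -2.48214887] 0.02504503230277463
```

View pics/wrist19.png

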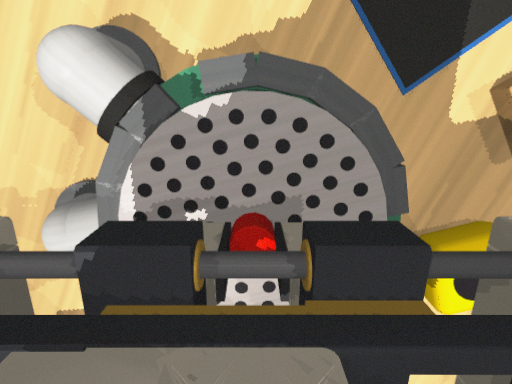

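View pics/scene19.png

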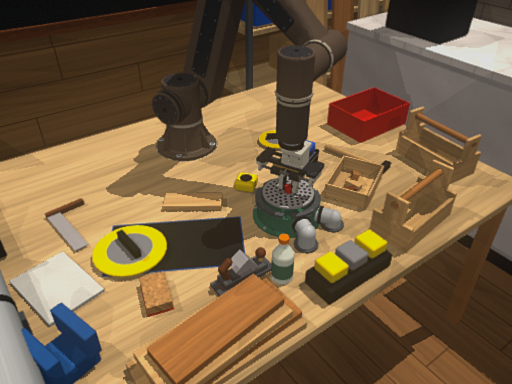

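Run:
```python
from h import *
from scipy.optimize import least_squares
f=np.load("wrist19.npz");W=f["W"];rr=np.hypot(W[...,0]-.578,W[...,1]-.048)
m=(W[...,2]>.085)&(W[...,2]<.108)&(rr<.1)&(rr>.03);m[218:]=0
P=W[m];A=np.c_[P[:,:2],np.ones(len(P))];c=np.linalg.lstsq(A,P[:,2],rcond=None)[0];print("plane",c,np.median(P[:,2]))
P2=P[:,:2].astype(np.float32)
def fit(P2,r0):
    a=np.degrees(np.arctan2(P2[:,1]-.048,P2[:,0]-.578));r=np.hypot(P2[:,0]-.578,P2[:,1]-.048)
    e=[]
    for k in range(-180,180,3):
        q=(a>k)&(a<=k+3)
        if q.sum()>5:e.append(P2[q][r[q].argmax()])
    e=np.array(e);return least_squares(lambda p:np.hypot(e[:,0]-p[0],e[:,1]-p[1])-r0,[.578,.048],loss='soft_l1',f_scale=.001).x,len(e)
print("screen",fit(P2,.0805))
m=(W[...,2]>.074)&(W[...,2]<.083)&(rr>.08)&(rr<.11);m[218:]=0
print("ring",fit(W[m][:,:2],.1018),np.median(W[m][:,2]))
```

```text
plane [-0.00219306 -0.00014178  0.09665779] 0.09535184539983436
screen (array([0.57748584, 0.0471619 ]), 56)
ring (array([0.57798857, 0.04694598]), 57) 0.078008530230577
```

arm_command([
  [[0, 0, 0], [0, 0, -15], 0.9],
  [[0, 0, 0], [0, 0, -15], 0.9],
  [[0, 0, 0], [0, 0, -10], 0.9],
  [[0, 0, 0], [0, 0, -8], 0.9],
  [[0, 0, 0], [0, 0, -5], 0.9],
  [[0, 0, 0], [0, 0, -1], 0.9],
  [[0, 0, 0], [0, 0, 0], 0.9],
])

```text
t: 40.45
eef_pos: [0.5779, 0.0482, 0.226]
ee_rot: [-3.141, -0.0, -1.146]
force: [-0.2, 0.3, -1.6]
width: 0.0247
```

arm_command([
  [[0, 0, 0], [0, 0, -1.5], 0.9],
  [[0, 0, 0], [0, 0, 0], 0.9],
  [[0, 0, 0], [0, 0, 0], 0.4],
  [[0, 0, 0], [0, 0, 0], 0.4],
  [[0, 0, 0], [0, 0, 0], 0.4],
  [[0, 0, 0], [0, 0, 0], 0.4],
  [[0, 0, 0], [0, 0, 15], 0.4],
  [[0, 0, 0], [0, 0, 30], 0.4],
])

```text
t: 41.25
eef_pos: [0.5769, 0.048, 0.2677]
ee_rot: [3.137, 0.0, -1.146]
force: [0.3, 0.6, 1.0]
width: 0.0528
```

arm_command([
  [[0, 0, 0], [-10, 30, 40], 0],
  [[0, 0, 0], [-15, 35, 40], 0],
  [[0, 0, 0], [-15, 35, 30], 0],
  [[0, 0, 0], [0, 0, 0], 0],
  [[0, 0, 0], [0, 0, 0], 0],
])

```text
t: 41.75
eef_pos: [0.539, 0.1451, 0.3757]
ee_rot: [-3.14, 0.001, -1.144]
force: [-1.2, -0.9, -0.2]
width: 0.0851
```

```bash
python3 snap.py 20 wrist scene
python3 - <<'E'
from meas import *
f=np.load("wrist20.npz");W=f["W"];hs=cv2.cvtColor(f["im"],cv2.COLOR_RGB2HSV)
rr=np.hypot(W[...,0]-.578,W[...,1]-.048)
knob("wrist20")
m=(rr<.075)&(rr>.02)&(W[...,2]>.03)&(W[...,2]<.055);m[215:]=0
P=W[m];c=np.linalg.lstsq(np.c_[P[:,:2],np.ones(len(P))],P[:,2],rcond=None)[0];print("plane",c,np.median(P[:,2]))
g=(hs[...,0]>60)&(hs[...,0]<90)&(hs[...,1]>60)&(rr>.086)&(rr<.1)&(W[...,2]>.06);g[215:]=0
n,l,st,ce=cv2.connectedComponentsWithStats(g.astype(np.uint8))
for i in range(1,n):
    if st[i,4]>40:
        P=W[l==i];q=np.hypot(P[:,0]-.578,P[:,1]-.048);a=np.degrees(np.arctan2(P[:,1]-.0483,P[:,0]-.5778));print("notch",st[i,4],ce[i],P[:,2].mean(),np.percentile(a,[2,50,98]))
E
```

```text
41.85 [0.53910886 0.14388413 0.37391103] [ 3.14017355e+00  1.49984556e-05 -1.14596805e+00] [ 0.13173327  0.43271083 -1.05946819] 0.0869332347784566
knob 606 ((578.0669555664062, 48.487022399902344), (24.46469497680664, 23.84345054626465), 23.607074737548828) [0.06002026 0.06304671]
plane [-0.00138493  0.00190059  0.04081862] 0.04010529393247164
notch 362 [358.9558011   78.55524862] 0.06775139682007128 [-166.16097123 -159.60115209 -153.54682327]
notch 310 [204.77419355 154.13225806] 0.06789255125799591 [73.47344893 79.95788033 86.50655474]
```

View pics/wrist20.png

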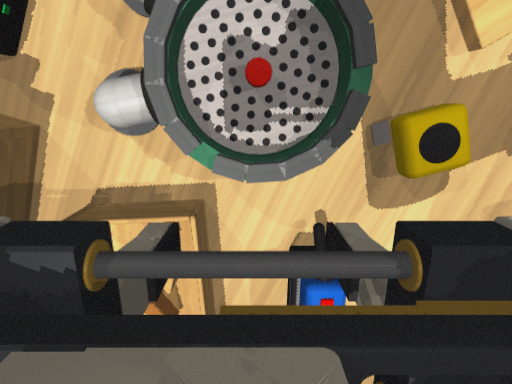

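arm_command([
  [[0, 0, 0.087], [-10, -41, 0], 0],
  [[0, 0, 0.087], [-10, -41, 0], 0],
  [[0, 0, 0.087], [-10, -41, 0], 0],
  [[0, 0, 0.087], [-10, -41, 0], 0],
  [[0, 0, 0.087], [-10, -41, 0], 0],
  [[0, 0, 0.087], [-10, -41, 0], 0],
  [[0, 0, 0.087], [-10, -41, 0], 0],
  [[0, 0, 0.087], [-10, -41, 0], 0],
])

```text
t: 42.65
eef_pos: [0.4582, -0.1861, 0.3736]
ee_rot: [3.141, 0.002, -0.448]
force: [1.1, -0.9, 0.2]
width: 0.0876
```

arm_command([
  [[0, 0, 0.087], [-10, -41, 0], 0],
  [[0, 0, 0.087], [-10, -41, 0], 0],
  [[0, 0, 0.087], [-10, -41, 0], 0],
  [[0, 0, 0.087], [-10, -41, 0], 0],
  [[0, 0, 0.087], [-10, -41, 0], 0],
  [[0, 0, 0.087], [-9, -41, 0], 0],
  [[0, 0, 0], [0, 0, 0], 0],
  [[0, 0, 0], [0, 0, 0], 0],
])

```text
t: 43.45
eef_pos: [0.399, -0.4312, 0.3727]
ee_rot: [-3.14, 0.003, 0.068]
force: [-0.6, 0.3, -0.5]
width: 0.0877
```

```bash
python3 snap.py 21 wrist
python3 - <<'E'
from meas import *
handle("wrist21",.045,.065,(.3,.6,-.6,-.3))
f=np.load("wrist21.npz");W=f["W"];hs=cv2.cvtColor(f["im"],cv2.COLOR_RGB2HSV)
m=(hs[...,0]>22)&(hs[...,0]<35)&(hs[...,1]>150)&(W[...,2]>.012)&(W[...,2]<.035);m[215:]=0
P=W[m];print(np.median(P[:,2]))
E
```

```text
43.5 [ 0.39943224 -0.43031749  0.37316445] [-3.13986189e+00  2.26905172e-03  6.91079450e-02] [-0.67347864 -0.24935494  0.79945235] 0.08764775115545818
handle 2109 ((445.6377868652344, -432.0578308105469), (107.5741958618164, 19.96430778503418), 3.919797658920288) [0.05158408 0.05387747 0.05519736]
0.022016507977795197
```

View pics/wrist21.png

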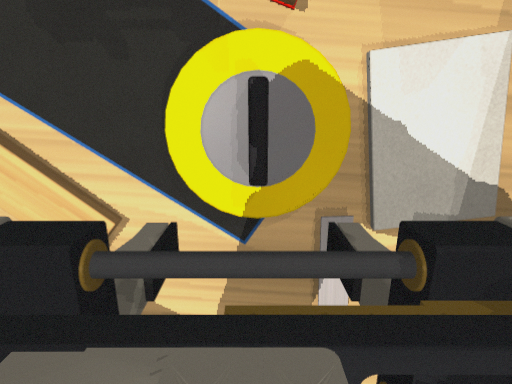

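arm_command([
  [[0, 0, 0], [20, -1, -20], 0],
  [[0, 0, 0], [20, -0.7, -30], 0],
  [[0, 0, 0], [6, 0, -40], 0],
  [[0, 0, 0], [0, 0, -40], 0],
  [[0, 0, 0], [0, 0, -25], 0],
  [[0, 0, 0], [0, 0, -13], 0],
  [[0, 0, 0], [0, 0, 0], 0],
  [[0, 0, 0], [0, 0, 0], 1],
], squeeze=40)

```text
t: 44.3
eef_pos: [0.447, -0.4313, 0.2078]
ee_rot: [3.141, -0.001, 0.073]
force: [-0.2, -0.4, -0.3]
width: 0.0838
```

arm_command([
  [[0, 0, 0], [0, 0, 0], 1],
  [[0, 0, 0], [0, 0, 0], 1],
  [[0, 0, 0], [0, 0, 0], 1],
  [[0, 0, 0], [0, 0, 0], 1],
  [[0, 0, 0], [0, 0, 0], 1],
  [[0, 0, 0], [0, 0, 0], 1],
  [[0, 0, 0], [0, 0, 0], 1],
  [[0, 0, 0], [0, 0, 0], 1],
])

```text
t: 45.1
eef_pos: [0.4464, -0.4314, 0.2067]
ee_rot: [3.141, 0.0, 0.072]
force: [0.2, -2.4, -0.8]
width: 0.0213
```

arm_command([
  [[0, 0, 0], [0, 0, 0], 1],
  [[0, 0, 0], [0, 0, 0], 1],
  [[0, 0, 0], [0, 0, 20], 1],
  [[0, 0, 0], [0, 0, 40], 1],
  [[0, 0, 0], [0, 0, 40], 1],
  [[0, 0, 0], [5, 20, 30], 1],
  [[0, 0, 0.087], [11, 40, 0], 1],
  [[0, 0, 0.088], [11, 40, 0], 1],
])

```text
t: 45.9
eef_pos: [0.473, -0.3304, 0.337]
ee_rot: [-3.141, -0.001, 0.248]
force: [1.1, -0.0, -5.3]
width: 0.0199
```

arm_command([
  [[0, 0, 0], [11, 40, 0], 1],
  [[0, 0, 0], [11, 40, 0], 1],
  [[0, 0, 0], [11, 40, 0], 1],
  [[0, 0, 0], [11, 40, 0], 1],
  [[0, 0, 0], [11, 40, 0], 1],
  [[0, 0, 0], [11, 40, 0], 1],
  [[0, 0, 0], [11, 40, 0], 1],
  [[0, 0, 0], [11, 40, 0], 1],
])

```text
t: 46.7
eef_pos: [0.5609, -0.0096, 0.336]
ee_rot: [-3.141, 0.002, 0.247]
force: [2.0, 0.1, -4.2]
width: 0.0199
```

arm_command([
  [[0, 0, 0], [11, 40, 0], 1],
  [[0, 0, 0], [6, 20, 0], 1],
  [[0, 0, 0], [0, 0, 0], 1],
  [[0, 0, 0], [0, 0, 0], 1],
])

```text
t: 47.1
eef_pos: [0.5779, 0.0488, 0.3358]
ee_rot: [-3.141, 0.002, 0.248]
force: [-0.3, -1.1, -5.3]
width: 0.0197
```

```bash
python3 snap.py 22 wrist scene
python3 - <<'E'
from meas import *
handle("wrist22",.16,.23,(.4,.7,-.1,.2))
E
```

```text
47.2 [0.57785106 0.0478247  0.33624356] [-3.14158723e+00  1.41038000e-03  2.46464700e-01] [-0.08023596 -0.16909536 -4.67704572] 0.01945601136248802
handle 7801 ((589.0557861328125, 52.73363494873047), (84.8716812133789, 164.8614501953125), 13.307721138000488) [0.17913481 0.1833014  0.22911706]
```

View pics/wrist22.png

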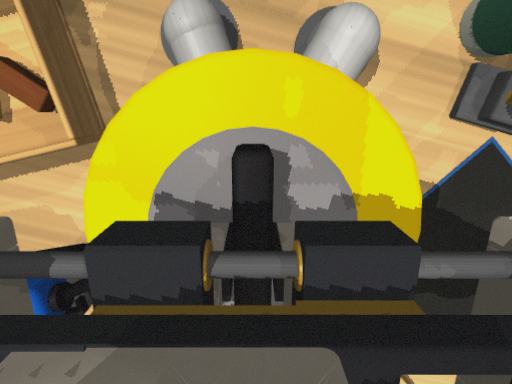

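View pics/scene22.png

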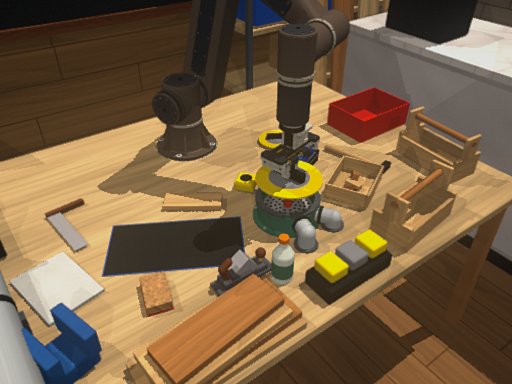

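```bash
cat > lidfit.py <<'E'
import sys
from h import *
from scipy.optimize import least_squares
def lidfit(n,z0,z1):
    f=np.load(n+".npz");W=f["W"];hs=cv2.cvtColor(f["im"],cv2.COLOR_RGB2HSV)
    m=(hs[...,0]>22)&(hs[...,0]<35)&(hs[...,1]>150)&(W[...,2]>z0)&(W[...,2]<z1);m[218:]=0
    P=W[m];r=np.hypot(P[:,0]-.578,P[:,1]-.048);P=P[r<.12]
    c=np.linalg.lstsq(np.c_[P[:,:2],np.ones(len(P))],P[:,2],rcond=None)[0]
    a=np.degrees(np.arctan2(P[:,1]-.048,P[:,0]-.578));r=np.hypot(P[:,0]-.578,P[:,1]-.048);e=[]
    for k in range(-180,180,3):
        q=(a>k)&(a<=k+3)
        if q.sum()>5:e.append(P[q][r[q].argmax()])
    e=np.array(e);print("plane",c,np.median(P[:,2]),"ctr",least_squares(lambda p:np.hypot(e[:,0]-p[0],e[:,1]-p[1])-.1035,[.578,.048],loss='soft_l1',f_scale=.001).x,len(e))
E
python3 -c "
from lidfit import *
lidfit('wrist22',.13,.17)"
```

```text
plane [-0.00793068 -0.00211042  0.1560954 ] 0.15099450895501268 ctr [0.57693468 0.04959953] 57
```

arm_command([
  [[0, 0, 0], [0.5, 0, -15], 1],
  [[0, 0, 0], [0, 0, -15], 1],
  [[0, 0, 0], [0, 0, -10], 1],
  [[0, 0, 0], [0, 0, -8], 1],
  [[0, 0, 0], [0, 0, -4], 1],
  [[0, 0, 0], [0, 0, -2], 1],
  [[0, 0, 0], [0, 0, 0], 1],
])

```text
t: 47.9
eef_pos: [0.579, 0.0486, 0.2828]
ee_rot: [3.142, -0.0, 0.247]
force: [0.3, 0.4, -4.1]
width: 0.02
```

arm_command([
  [[0, 0, 0], [0, 0, -2], 1],
  [[0, 0, 0], [0, 0, -1], 1],
  [[0, 0, 0], [0, 0, 0], 1],
])

```text
t: 48.2
eef_pos: [0.5789, 0.0487, 0.2798]
ee_rot: [3.142, -0.0, 0.247]
force: [-0.1, -0.9, -4.5]
width: 0.0195
```

arm_command([
  [[0, 0, 0], [0, 0, -1], 1],
  [[0, 0, 0], [0, 0, -1], 1],
  [[0, 0, 0], [0, 0, 0], 1],
])

```text
t: 48.5
eef_pos: [0.5789, 0.0486, 0.2787]
ee_rot: [3.141, -0.0, 0.248]
force: [-3.9, -0.1, 4.2]
width: 0.0196
```

arm_command([
  [[0, 0, 0.03], [0, 0, 0], 1],
  [[0, 0, 0.03], [0, 0, 0], 1],
  [[0, 0, 0.025], [0, 0, 0], 1],
  [[0, 0, 0.019], [0, 0, -0.5], 1],
  [[0, 0, 0], [0, 0, 0], 1],
  [[0, 0, 0], [0, 0, 0], 1],
])

```text
t: 49.1
eef_pos: [0.579, 0.0481, 0.2786]
ee_rot: [3.141, -0.001, 0.351]
force: [-3.9, -3.4, 9.5]
width: 0.0199
```

arm_command([
  [[0, 0, 0.02], [0, 0, 0], 1],
  [[0, 0, 0.02], [0, 0, 0], 1],
  [[0, 0, 0.02], [0, 0, 0], 1],
  [[0, 0, 0], [0, 0, 0], 1],
])

```text
t: 49.5
eef_pos: [0.5791, 0.0481, 0.2786]
ee_rot: [3.141, -0.001, 0.411]
force: [-3.6, -4.4, 10.0]
width: 0.0194
```

arm_command([
  [[0, 0, -0.03], [0, 0, 0], 1],
  [[0, 0, -0.03], [0, 0, 0], 1],
  [[0, 0, -0.03], [0, 0, 0], 1],
  [[0, 0, -0.03], [0, 0, 0], 1],
  [[0, 0, 0], [0, 0, 0], 1],
])

```text
t: 50.0
eef_pos: [0.5789, 0.0486, 0.2786]
ee_rot: [3.141, -0.0, 0.293]
force: [-6.1, -2.1, 10.4]
width: 0.0196
```

arm_command([
  [[0, 0, 0], [0, 0, 0.5], 1],
  [[0, 0, -0.13], [0, 0, 0], 1],
  [[0, 0, -0.13], [0, 0, 0], 1],
  [[0, 0, -0.13], [0, 0, 0], 1],
  [[0, 0, -0.13], [0, 0, 0], 1],
  [[0, 0, -0.13], [0, 0, 0], 1],
  [[0, 0, -0.13], [0, 0, 0], 1],
  [[0, 0, 0], [0, 0, 0], 1],
])

```text
t: 50.8
eef_pos: [0.5787, 0.0484, 0.2787]
ee_rot: [3.141, -0.0, -0.492]
force: [-5.3, -3.4, 7.5]
width: 0.0198
```

arm_command([
  [[0, 0, -0.1], [0, 0, 0], 1],
  [[0, 0, -0.05], [0, 0, -0.5], 1],
  [[0, 0, -0.02], [0, 0, 0], 1],
  [[0, 0, -0.02], [0, 0, -0.5], 1],
  [[0, 0, -0.018], [0, 0, 0], 1],
  [[0, 0, 0], [0, 0, 0], 1],
  [[0, 0, 0], [0, 0, 0], 1],
])

```text
t: 51.5
eef_pos: [0.5787, 0.0484, 0.2761]
ee_rot: [3.141, 0.001, -0.697]
force: [-0.1, -2.9, -3.0]
width: 0.0202
```

arm_command([
  [[0, 0, 0], [0, 0, -2], 1],
  [[0, 0, 0], [0, 0, -2], 1],
  [[0, 0, 0], [0, 0, -1], 1],
  [[0, 0, 0], [0, 0, 0], 1],
])

```text
t: 51.9
eef_pos: [0.5789, 0.0484, 0.2714]
ee_rot: [3.141, -0.0, -0.697]
force: [-0.0, -4.7, -1.8]
width: 0.0198
```

It keyed, so I'll release it and let it settle.

arm_command([
  [[0, 0, 0], [0, 0, 0], 0.4],
  [[0, 0, 0], [0, 0, 0], 0.4],
  [[0, 0, 0], [0, 0, 0], 0.4],
  [[0, 0, 0], [0, 0, 0], 0.2],
  [[0, 0, 0], [0, 0, 0], 0.2],
  [[0, 0, 0], [0, 0, 0], 0.2],
  [[0, 0, 0], [0, 0, 10], 0],
  [[0, 0, 0], [0, 0, 30], 0],
])

```text
t: 52.7
eef_pos: [0.578, 0.0484, 0.3101]
ee_rot: [3.137, 0.003, -0.697]
force: [0.7, -0.1, 0.6]
width: 0.0781
```

arm_command([
  [[0, 0, 0], [-25, 20, 40], 0],
  [[0, 0, 0], [-35, 25, 40], 0],
  [[0, 0, 0], [-25, 20, 30], 0],
  [[0, 0, 0], [0, 0, 0], 0],
  [[0, 0, 0], [0, 0, 0], 0],
])

```text
t: 53.2
eef_pos: [0.4991, 0.1098, 0.4167]
ee_rot: [-3.138, -0.001, -0.695]
force: [0.9, -0.1, -0.8]
width: 0.0877
```

```bash
python3 snap.py 23 wrist scene side
python3 - <<'E'
from lidfit import *
from meas import handle
lidfit('wrist23',.06,.12)
handle('wrist23',.105,.14,(.4,.7,-.1,.2))
E
```

```text
53.35 [0.4997848  0.1090659  0.41405741] [ 3.14012426e+00  5.96961044e-04 -6.97353032e-01] [ 0.0672085   0.10489091 -0.18556686] 0.08750136579136415
plane [-0.00148032  0.00038843  0.08677634] 0.08599970023208411 ctr [0.57740273 0.05001475] 120
handle 2832 ((577.85986328125, 49.62076950073242), (19.95689582824707, 108.53994750976562), 50.03107452392578) [0.11523093 0.11770704 0.11910303]
```

View pics/wrist23.png

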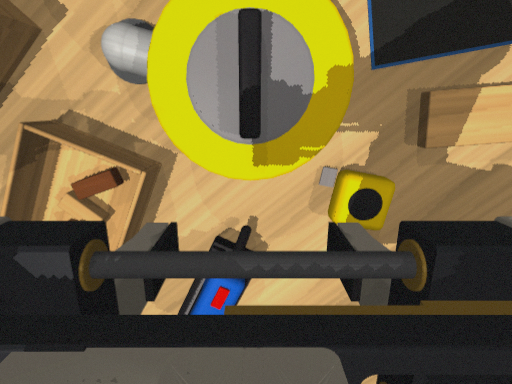

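View pics/scene23.png

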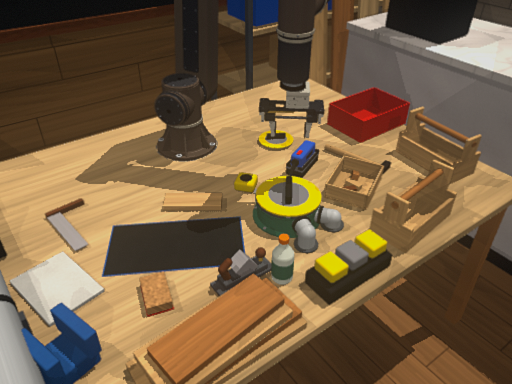

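View pics/side23.png

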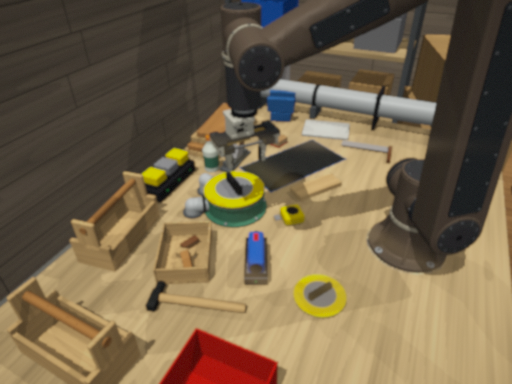

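The disc top is at 0.086 m, which is flush and level. The offcuts are in the box and the duster is in its cradle, so I'm handing in.

```bash
python3 -c "
from station import *
print(job_done())"
```

```text
the job is handed in; nothing more can be done
None
```

I carried out every step in the required order and handed the job in at about 53 s; the hand-in reports no verdict.

**What I did:**
- **Lid off:** I laid it right way up on the mat. It was later knocked about 39 mm aside while the robot was elsewhere, but stayed flat on the mat.
- **Offcuts:** three were in the pot, and I put all of them in the scrap box.
- **Screen:** I laid it flat on the mat and held the jet steady on its middle for about 2.3 s, with the nozzle about 7.5 cm away. Then I returned the duster to its cradle.
- **Refit:** the screen went back on its brackets. The first lid angle I tried did not key, because the handle's two ends look alike. A turn of about 60° on the seat let the keys drop in.

**Last checks:**
- **Lid:** flush and level, with the disc top at 86 mm as it should be. The camera put its centre 0.5 to 1.7 mm off the pot axis, against the 5 mm allowed.
- **Screen:** when I last saw it before the lid went on, it was flat and within about 1 mm of the axis.
- **Duster:** after I put it back, it measured within about 1 mm of its original position and height in the cradle.
- **Offcuts:** all three were in the box when last looked at from above. The final pictures showed only part of the box.
- **Bystanders:** none looked moved in the pictures, though I did not measure them.
- **Failed checks:** none at the end, and none of the measurements contradicted each other.

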